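Unlock the medicine box and hold its latch drawn

TASK

Unlock the steel medicine box for me: slide the dust cover on its lid clear of the keyhole, take the key from its wooden rest, put it fully home in the lock (rock it a little if the pins catch) and turn it a quarter clockwise, up to the stop. The lock springs back, so finish still gripping the key and holding it turned, ready for me to lift the lid. Leave the mortar, pestle, jar and measuring cup where they stand.

Things in the scene. Friction and masses are not known exactly. Their poses are not given: they have to be found in the camera images.
- box: White steel medicine box, shut, fixed: 160 mm (its x) by 200 mm (its y), lid top at 88 mm. Origin: centre of its underside; front faces the robot (-x) at yaw 0. Stands left or right, the key rest on the other side. Folded handle on the lid's back half (box x 22 to 54 mm, y within 50 mm), 9 mm high. Steel lock plate on the front half.
- keyhole (a point): Centre of the keyhole on the lock's vertical axis, level with the lock plate's top (92 mm above the slab), 40 mm in front (box -x) of the box centre; axes as the box. A slot 18 mm along box y, 5.6 mm along box x, over 34 mm deep, with a 45 degree countersink 2.5 mm wide all round. Covered at the start by the dust cover.
- lock_plate (a point): Centre of the lock plate's top face: 44 mm (box x) by 91 mm (box y), 8 mm thick, 4 mm proud of the lid; 22.5 mm to box +y of the keyhole. Two rails guide the cover along box y, 13 to 18.5 mm either side of the lock axis, 5 mm above the plate: keep fingertips above them.
- lock_pins (a point): On the lock axis 20 mm below the keyhole point, axes turning with the plug: near here two sprung, sticky pins press on the two edges of the key's bit. They meet it after about 20 mm of insertion; pushing straight past takes about 10 to 22 N down, roughly half while rocking the key 3 to 5 degrees about the vertical. They click into the bit's notches when it is home.
- plug (a joint): Turn of the lock's plug below the fixed plate (rad): 0 at rest, growing clockwise seen from above, stop at 1.5. The bit turns it with about 0.17 rad of play; a spring drives it back (0.02 N m at 0, 0.10 at the stop). The key turns only with its bit below the plate (last 6 mm of insertion), and cannot come out while turned.
- cover (a joint): Slide of the dust cover (m) along box +y: 0 fully over the keyhole (it starts within 6 mm of that), 0.042 fully open. It runs with about 2 N of friction and stays where it is left; the keyhole is wholly free from about 0.028 on.
- cover_lip (a point): Middle of the top of the dust cover's raised lip. Cover: dark steel plate 28 mm (box x) by 30 mm (box y), its top 3 mm above the lock plate. Lip: 11.5 mm higher than that, 24 mm long along box x, 8 mm thick along box y, 9 mm to box +y of the cover's middle. Push it from its -y side or pinch it.
- rest: Key rest, fixed: beech block 60 mm (its x) by 72 mm (its y), 46 mm high, on a foot 64 by 76 mm. Origin: centre of its underside. A slot in its top centre, 18 mm along its y by 5.6 mm along its x, 36 mm deep, holds the key upright.
- key: Double-bit key, 75 mm, 35 g, upright in the rest, bit down. Origin: bit tip; z up. Bit: z 0 to 18 mm, 16 mm wide (y), 3.6 mm thick (x), lower corners tapered 3 mm over 5 mm. Shank 4.6 mm. Collar 16 mm across, z 32 to 35 mm. Black plastic bow: z 45 to 75 mm, 30 mm wide (y), 9 mm thick (x). A half turn about z gives the same key.
- key_bow (a point): Centre of the key's bow (60 mm above the tip), axes as the key's: pinch it here across its 9 mm thickness (key x).
- key_collar (a point): On the key's axis at the underside of its collar, 32 mm above the tip. The collar sits on the rest's top at the start and, with the key fully home, on the lock plate, where this point meets the keyhole point.
- mortar: Wooden mortar, 108 mm across, 85 mm high, loose, on the far side of the slab; leave alone. Origin: centre of its underside.
- pestle: Short dark wooden pestle, 130 mm long along its y, 32 mm thick, loose, lying on the slab between the box and the key rest, pointing away from the robot; leave alone. Origin: under its middle.
- jar: Glass jar with a red twist cap, 72 mm across, 105 mm high, loose, on the far side; leave alone. Origin: centre of its underside.
- cup: Aluminium measuring cup, 72 mm across, 55 mm high, flat handle reaching 109 mm from its middle along its y, loose, on the far side; leave alone. Origin: centre of its underside.
There are look-alikes about, which are no part of the job. Of the things like the key, leave any that is orange; of the rest the larger one is meant.

How it is judged:
By the outcome, as a careful person would: the job done as asked, in the order asked, and still so for the second after the job is handed in, while the arm keeps its last pose, push and grip.
It also fails if it takes over 61 s, if anything falls off the work surface, if the arm or the gripper's body presses on something with over 40 N, if the wrist force passes 120 N, or if a joint passes its speed limit or range.

ROBOT

A 6-joint arm with a two-finger parallel gripper is mounted at the origin on the work surface. World frame = base frame: x ahead of the robot, y to its left, z up, the work surface at z = 0. Lengths are in mm, angles in rad, forces in N, time in s.
With the tool pointing down it reaches from about 375 to 900 mm from the base axis. Payload 3.1 kg.
Tool frame: the origin (TCP) lies on the centre line of the jaws, within the pads' length; the fingertips stand 17 mm ahead of it and the grasp point (between the pads) lies 2 mm behind it; x points along the fingers, y is the direction in which the jaws open and shut, and the axes are right-handed (so a half turn about x gives the same grasp; the last joint's range is limited). The gripper opens to 85 mm and grips with 20 to 120 N. Pads are 22 mm wide; open, the fingers measure 114 mm over their backs; the gripper's body (76 mm by 85 mm) begins 54 mm behind the grasp point. The pads swing forward as they close: fully open they stand 13 mm farther back than shut.
Start: joints at [-1.484, 0.527, 1.433, -0, 1.181, -0.178], TCP at [163.597, -603.186, 248.31] pointing down, gripper open.
Joint ranges: [-3.08, 3.08], [-0.75, 2.2], [0.22, 2.44], [-1.43, 4.57], [0, 2.65], [-2.85, 2.85]. Speed limits (rad/s): [2.79, 2.79, 3.14, 3.14, 3.14, 3.14].

INTERFACE

Orientations are given as a rotation vector (axis times angle).
In Python, from cell import ctrl gives the robot as it stands. The module is installed in compiled form; this text tells all that it offers.
- The arm moves only by the shell command python3 -m inch 'ROWS'. ROWS is JSON, a list of rows, each an object of numbers: "x", "y", "z": the shift along the tool's x, y, z in mm; "wx", "wy", "wz": the turn, a rotation vector about the tool's x, y, z in degrees; "fingers": the closure, from 0 (fully open) to 1 (shut). A call has 1 to 8 rows; each row shifts and turns the pose as measured when the row begins, along the tool's axes as they then stand; what a row does not reach is not made up. A row lasts 1/10 s, in which the tool goes at most 50 mm and 8.59 degrees, less where a joint would pass 70% of its speed; a pose out of reach is approached as far as the arm can. A call with a gripper value outside its range is refused whole. The fingers move at their own pace and stop on an object; the grip force is fixed at half the most. Time passes only in rows, so rows that do not move let the fingers close. It gives the time, the measured TCP pose, the force and the opening at its end, in the units of the state.
- ctrl.sense(): the state, without advancing time (a new reading comes with each control period).
- ctrl.camera(name): name is "scene" or "top" or "wrist"; returns a dict with "color" (400x640x3 uint8, red, green, blue), "fx", "fy", "cx", "cy" (pixels), "xyz" and "orientation" of the camera in the world. Camera axes: x right, y down, z forward; pixel columns grow to the right and rows downward; lengths in mm; the calibration is good to about 2 mm. A picture is of the moment at which its call begins. There is no depth.
- ctrl.job_done(): hands the job in, once; it reports no verdict.
The state is a dict: "time": time; "joint_pos": joint angles; "dq": joint speeds; "tau": joint torques, N m; "position": TCP position; "ee_rot": TCP orientation; "ft_force": force on the tool from outside, world axes, zero at the start; "moment": the same for the moment, N m; "finger_gap": opening from 0.0 (shut) to 1.0 (fully open).
Only numpy, scipy, OpenCV 4.12 (cv2) and the standard library are available. Lean on these libraries where they do the work, as an engineer would, in place of code of your own. Each camera call takes 0.05 s, during which the arm holds its last target.

## Working session

There is one attempt and no reset: what is moved stays moved. The work goes in short steps, Python scripts to look and compute and a shell command to move; the robot and the scene stay as the last step left them, time stands still between calls to the robot, and variables do not carry over. Pictures are saved under pics/ and viewed, and the job is handed in when it is done.

```bash
mkdir -p pics; python3 - <<'E'
from cell import ctrl
import cv2,numpy as np
print(ctrl.sense())
for n in("scene","top","wrist"):
    c=ctrl.camera(n);cv2.imwrite(f"pics/{n}0.png",c["color"][:,:,::-1]);print(n,{k:v for k,v in c.items() if k!="color"})
E
```

```text
{'time': 0.0, 'joint_pos': array([-1.48449407e+00,  5.28445246e-01,  1.43391930e+00, -7.95990433e-07,
        1.18139239e+00, -1.78507246e-01]), 'dq': array([ 1.10796042e-04,  3.61167262e-04, -2.64258646e-04,  2.82402555e-04,
        1.78972884e-03,  8.58422104e-05]), 'tau': array([-4.94553242e-04, -4.42356992e+01, -1.78024596e+01, -1.54453073e-04,
        8.41315807e-03,  1.49485612e-05]), 'position': array([ 163.54215469, -602.51292474,  247.34102736]), 'ee_rot': array([ 2.08106159,  0.27941986, -2.08085374]), 'ft_force': array([ 0.64206094, -0.42203157, -0.03158823]), 'moment': array([ 0.00168712,  0.04264942, -0.01773302]), 'finger_gap': 0.9999696999096703}
scene {'fx': 393.1176109095765, 'fy': 393.1176109095765, 'cx': 317.39765599186444, 'cy': 195.16347612432568, 'xyz': array([1072.48605575,  -96.48979036,  624.06697497]), 'orientation': array([-1.87745431, -1.61075588,  0.63348466])}
top {'fx': 477.2122205735699, 'fy': 477.2122205735699, 'cx': 314.301282065969, 'cy': 206.46225366189523, 'xyz': array([ 413.67450847,   11.5702123 , 1162.62224636]), 'orientation': array([-2.13025914,  2.15817581, -0.17081449])}
wrist {'fx': 327.6365117379907, 'fy': 327.6365117379907, 'cx': 318.9538270754279, 'cy': 198.42092895475017, 'xyz': array([ 226.20944064, -585.26810496,  373.126609  ]), 'orientation': array([ 2.32182478, -1.77356533, -0.23778965])}
```

View pics/scene0.png

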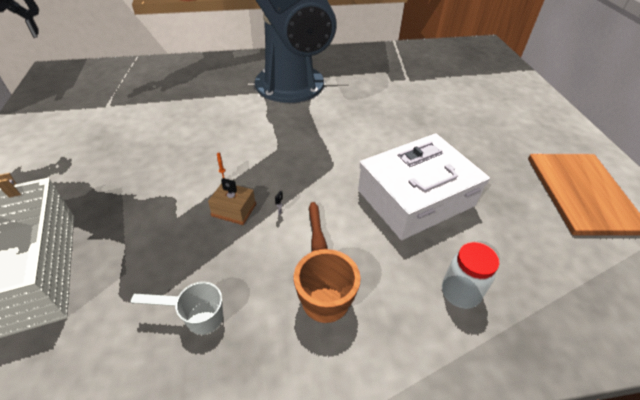

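View pics/top0.png

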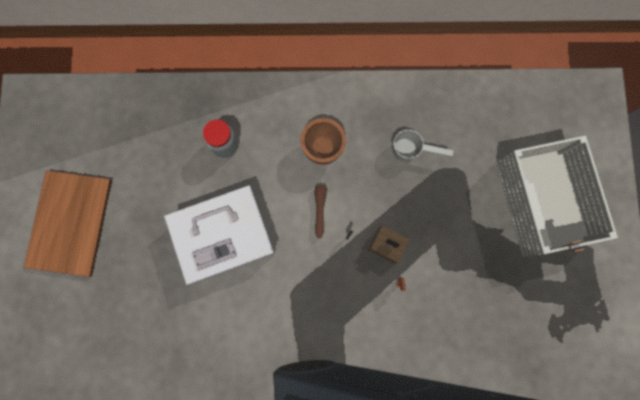

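View pics/wrist0.png

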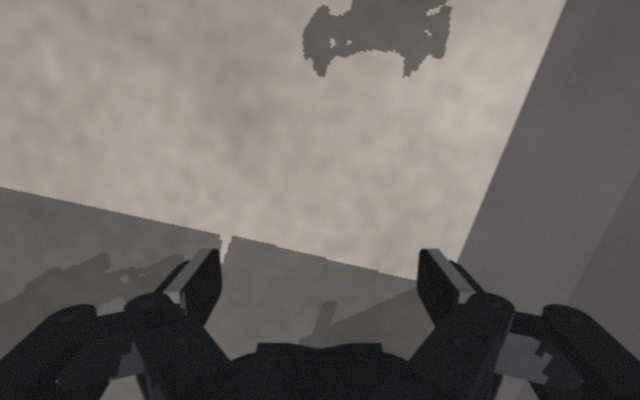

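Top view: box at about (218,235) with its cover near (222,252). There are three key-like things: an orange one (402,284), a small dark one (349,230), and a dark one in the wooden rest (391,244). The last one fits: it is upright in the rest, not orange, and the larger of the two dark ones. I'll enlarge to confirm.

```bash
cat > h.py <<'E'
import numpy as np,cv2
from scipy.spatial.transform import Rotation as R
def ray(c,u,v):
    d=R.from_rotvec(c["orientation"]).apply([(u-c["cx"])/c["fx"],(v-c["cy"])/c["fy"],1]);return np.array(c["xyz"]),d
def onz(c,u,v,z):
    o,d=ray(c,u,v);return o+d*(z-o[2])/d[2]
def proj(c,p):
    q=R.from_rotvec(c["orientation"]).inv().apply(np.array(p)-c["xyz"]);return np.array([c["cx"]+c["fx"]*q[0]/q[2],c["cy"]+c["fy"]*q[1]/q[2]])
def crop(c,u0,v0,u1,v1,s,name):
    im=c["color"][v0:v1,u0:u1,::-1];cv2.imwrite("pics/"+name,cv2.resize(im,None,fx=s,fy=s,interpolation=cv2.INTER_CUBIC))
E
python3 - <<'E'
from h import *
from cell import ctrl
t=ctrl.camera("top");s=ctrl.camera("scene")
crop(t,330,210,430,300,8,"tk.png");crop(t,155,175,285,295,5,"tb.png");crop(s,180,140,300,230,6,"sk.png")
hsv=cv2.cvtColor(t["color"],cv2.COLOR_RGB2HSV)
m=((hsv[...,1]<40)&(hsv[...,2]>170)).astype(np.uint8)
m[:, :150]=0;m[:,300:]=0;m=cv2.morphologyEx(m,cv2.MORPH_CLOSE,np.ones((25,25)))
c=max(cv2.findContours(m,0,2)[0],key=cv2.contourArea);r=cv2.minAreaRect(c);print(r)
P=np.array([onz(t,*p,88) for p in cv2.boxPoints(r)]);print(P,np.linalg.norm(P-np.roll(P,1,0),axis=1),P.mean(0))
m=((hsv[...,0]<20)&(hsv[...,1]>70)).astype(np.uint8)
m2=np.zeros_like(m);m2[220:270,360:420]=m[220:270,360:420];m2=cv2.morphologyEx(m2,cv2.MORPH_CLOSE,np.ones((9,9)))
c=max(cv2.findContours(m2,0,2)[0],key=cv2.contourArea);r=cv2.minAreaRect(c);print(r)
P=np.array([onz(t,*p,46) for p in cv2.boxPoints(r)]);print(P,np.linalg.norm(P-np.roll(P,1,0),axis=1),P.mean(0))
E
```

```text
((217.65249633789062, 234.56141662597656), (71.77741241455078, 91.32803344726562), 70.51387023925781)
[[562.25532791 348.62223523  88.        ]
 [630.24009227 154.00746319  88.        ]
 [474.86407454  99.14728897  88.        ]
 [409.93860224 290.22377382  88.        ]] [163.12806384 206.14761139 164.77665369 201.80569867] [519.32452424 223.0001903   88.        ]
((388.5, 244.50001525878906), (32.64659118652344, 28.174455642700195), 26.56505012512207)
[[ 482.17739796 -119.08712367   46.        ]
 [ 540.99986925 -150.5816571    46.        ]
 [ 505.69080687 -217.90875429   46.        ]
 [ 447.41234911 -186.00345676   46.        ]] [75.40825058 66.72322508 76.02412711 66.44039923] [ 494.0701058  -168.39524796   46.        ]
```

View pics/tk.png

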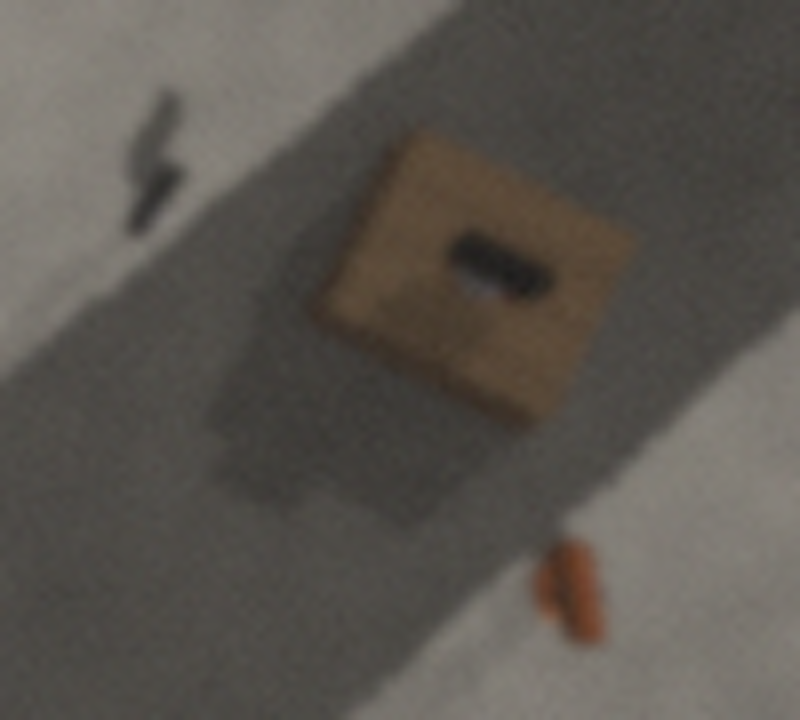

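View pics/tb.png

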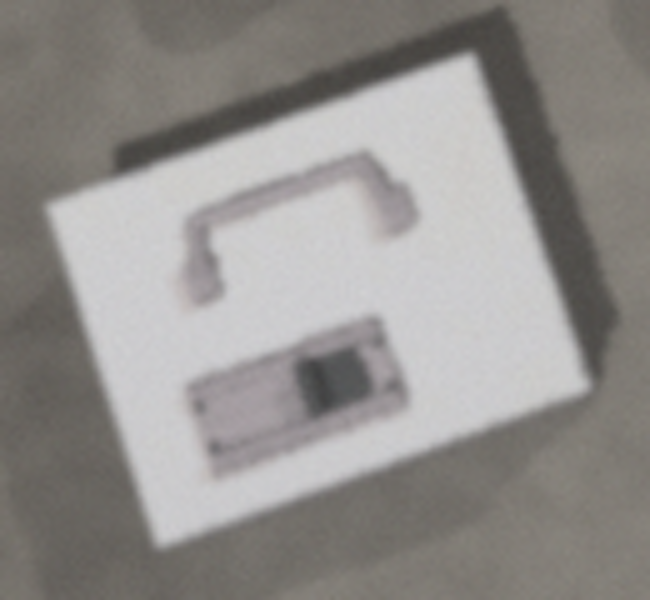

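View pics/sk.png

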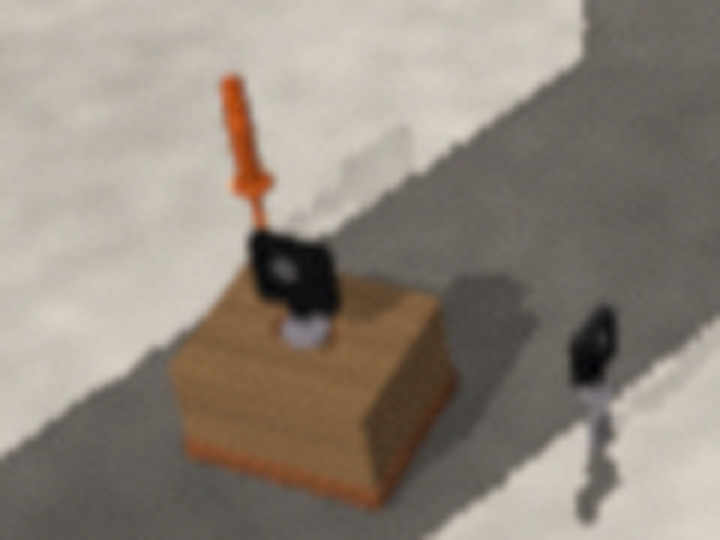

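Key in the rest (black, larger) is the one meant; the small black one at (349,230) and the orange one at (402,284) are decoys. Cover (dark) sits over the right end of the plate. Now the tool frame and moves.

```bash
cat >> h.py <<'E'
def yawof(s):  # heading of tool y in world, deg
    y=R.from_rotvec(s["ee_rot"]).as_matrix()[:,1];return np.degrees(np.arctan2(y[1],y[0]))
def plan(s,p,yaw=None):
    """turn wx first (deg), then shift in tool axes after the turn"""
    M=R.from_rotvec(s["ee_rot"]).as_matrix()
    T=M
    if yaw is not None:
        a=np.radians(yaw);x=np.array([0,0,-1.]);y=np.array([np.cos(a),np.sin(a),0]);T=np.column_stack([x,y,np.cross(x,y)])
    rv=np.degrees(R.from_matrix(M.T@T).as_rotvec())
    print("turn",rv.round(2),"| shift after turn",(T.T@(np.array(p)-s["position"])).round(1),"| shift in present axes",(M.T@(np.array(p)-s["position"])).round(1))
def show(s):
    print("t %.2f"%s["time"],"pos",s["position"].round(1),"yaw %.1f"%yawof(s),"tilt",R.from_rotvec(s["ee_rot"]).as_matrix()[:,0].round(3),"F",s["ft_force"].round(1),"M",s["moment"].round(2),"gap %.3f"%s["finger_gap"],"q",s["joint_pos"].round(2))
E
python3 - <<'E'
from h import *
from cell import ctrl
s=ctrl.sense();show(s);M=R.from_rotvec(s["ee_rot"]).as_matrix();print(M.round(3))
c=ctrl.camera("wrist");Mc=R.from_rotvec(c["orientation"]).as_matrix();print("cam in tool",M.T@(c["xyz"]-s["position"]),(M.T@Mc).round(3))
t=ctrl.camera("top")
# key bow at z75: ends in top image
a=onz(t,330+452/8,210+245/8,75);b=onz(t,330+550/8,210+282/8,75);print(a,b,np.degrees(np.arctan2(*(b-a)[1::-1])))
for z in (100,):
  q=[onz(t,155+u/5,175+v/5,92)for u,v in((190,385),(380,318),(408,405),(215,478))];print(np.array(q),np.mean(q,0))
print(onz(t,155+318/5,175+385/5,106))
for y in(-160,-150):plan(s,(430,-168,250),0)
E
```

```text
t 0.25 pos [ 163.6 -602.9  247.8] yaw -74.8 tilt [-0.     0.001 -1.   ] F [ 0.6  0.2 -0.7] M [ 0.07 -0.01 -0.01] gap 0.999 q [-1.48  0.53  1.43 -0.    1.18 -0.18]
[[-0.     0.262 -0.965]
 [ 0.001 -0.965 -0.262]
 [-1.    -0.001 -0.   ]]
cam in tool [-125.69619125   -0.57933489  -65.05412634] [[-0.001 -0.263  0.965]
 [ 1.     0.001  0.001]
 [-0.001  0.965  0.263]]
[ 500.7250609  -159.49006217   75.        ] [ 489.81504081 -187.04619453   75.        ] -111.59959642483021
[[479.55891306 276.76561488  92.        ]
 [508.45177085 192.32713581  92.        ]
 [469.37577307 179.31957123  92.        ]
 [438.19427607 264.62568053  92.        ]] [473.89518326 228.25950061  92.        ]
[477.95817542 216.89905451 106.        ]
turn [-7.483e+01 -5.000e-02  4.000e-02] | shift after turn [  -2.2  266.4 -434.9] | shift in present axes [  -1.8 -350.  -371. ]
turn [-7.483e+01 -5.000e-02  4.000e-02] | shift after turn [  -2.2  266.4 -434.9] | shift in present axes [  -1.8 -350.  -371. ]
```

```bash
python3 -m inch '[{"y":-31,"z":-37},{"y":-31,"z":-37},{"y":-31,"z":-37},{"y":-31,"z":-37},{"y":-31,"z":-37},{"y":-31,"z":-37},{"y":-31,"z":-37},{"y":-31,"z":-37}]'; python3 - <<'E'
from h import *
from cell import ctrl
s=ctrl.sense();show(s);plan(s,(470,-168,250),-70.5)
E
```

```text
t 0.35 pos [ 163.6 -603.   248.1] yaw -74.8 tilt [-0.     0.001 -1.   ] F [-1.  -0.1  0.5] M [ 0.01 -0.01  0.02] gap 1.008 q [-1.48  0.53  1.43  0.    1.18 -0.18]
turn [-4.33 -0.01  0.03] | shift after turn [  -1.9 -307.8 -434.1] | shift in present axes [  -1.7 -339.7 -409.6]$[0]: bad value
```

```bash
python3 -m inch '[{"x":0,"y":-31,"z":-37,"wx":0,"wy":0,"wz":0,"fingers":0}]'; python3 -m inch --help
```

```text
time: 0.45
position: [188.9, -568.3, 248.2]
ee_rot: [2.079, 0.265, -2.082]
ft_force: [0.9, 0.1, 0.1]
finger_gap: 0.998invalid input: not JSON, or not a number
```

```bash
python3 -m inch '[{"y":-31,"z":-37,"fingers":0},{"y":-31,"z":-37,"fingers":0},{"y":-31,"z":-37,"fingers":0},{"y":-31,"z":-37,"fingers":0},{"y":-31,"z":-37,"fingers":0},{"y":-31,"z":-37,"fingers":0},{"y":-31,"z":-37,"fingers":0},{"y":-31,"z":-37,"fingers":0}]'; python3 - <<'E'
from h import *
from cell import ctrl
s=ctrl.sense();show(s);plan(s,(470,-168,250),-70.5)
E
```

```text
t 0.45 pos [ 188.9 -568.3  248.2] yaw -75.1 tilt [-0.001 -0.006 -1.   ] F [0.9 0.1 0.1] M [ 0.04 -0.04  0.  ] gap 0.998 q [-1.44  0.49  1.5  -0.    1.14 -0.12]
turn [-4.61  0.14 -0.33] | shift after turn [  -1.8 -283.5 -398.6] | shift in present axes [  -4.4 -314.7 -374.5]$[0]: bad value
```

All seven keys are needed in every row.

```bash
python3 -m inch '[{"x":0,"y":-34,"z":-36,"wx":0,"wy":0,"wz":0,"fingers":0},{"x":0,"y":-34,"z":-36,"wx":0,"wy":0,"wz":0,"fingers":0},{"x":0,"y":-34,"z":-36,"wx":0,"wy":0,"wz":0,"fingers":0},{"x":0,"y":-34,"z":-36,"wx":0,"wy":0,"wz":0,"fingers":0},{"x":0,"y":-34,"z":-36,"wx":0,"wy":0,"wz":0,"fingers":0},{"x":0,"y":-34,"z":-36,"wx":0,"wy":0,"wz":0,"fingers":0},{"x":0,"y":-34,"z":-36,"wx":0,"wy":0,"wz":0,"fingers":0},{"x":0,"y":-34,"z":-36,"wx":0,"wy":0,"wz":0,"fingers":0}]'; python3 - <<'E'
from h import *
from cell import ctrl
s=ctrl.sense();show(s);plan(s,(470,-168,250),-70.5)
E
```

```text
time: 1.25
position: [400.6, -227.7, 246.6]
ee_rot: [2.086, 0.251, -2.081]
ft_force: [-0.8, -0.7, 0.8]
finger_gap: 0.998
t 1.25 pos [ 400.6 -227.7  246.6] yaw -75.6 tilt [ 0.004 -0.01  -1.   ] F [-0.8 -0.7  0.8] M [-0.02 -0.04 -0.01] gap 0.998 q [-0.76  0.31  1.84 -0.01  0.99  0.57]
turn [-5.13 -0.03 -0.63] | shift after turn [ -3.4 -33.2 -85.4] | shift in present axes [ -3.7 -40.6 -82.1]
```

```bash
python3 -m inch '[{"x":-2,"y":-20,"z":-42,"wx":-3,"wy":0,"wz":0,"fingers":0},{"x":-2,"y":-18,"z":-42,"wx":-2,"wy":0,"wz":-0.6,"fingers":0},{"x":0,"y":0,"z":0,"wx":0,"wy":0,"wz":0,"fingers":0}]'; python3 - <<'E'
from h import *
from cell import ctrl
c=ctrl.camera("wrist");s=ctrl.sense();show(s)
cv2.imwrite("pics/w1.png",c["color"][:,:,::-1]);np.save("w1.npy",c,allow_pickle=True)
print(proj(c,(495,-173,75)))
E
```

```text
time: 1.55
position: [474.9, -159.9, 251.3]
ee_rot: [2.035, 0.358, -2.03]
ft_force: [-0.9, -0.5, -0.2]
finger_gap: 0.998
t 1.60 pos [ 473.  -161.1  250.9] yaw -70.1 tilt [-0.  0. -1.] F [ 0.5 -1.   1.1] M [0.01 0.02 0.05] gap 0.995 q [-0.55  0.36  1.74  0.    1.05  0.67]
[339.78473076 166.13088372]
```

View pics/w1.png

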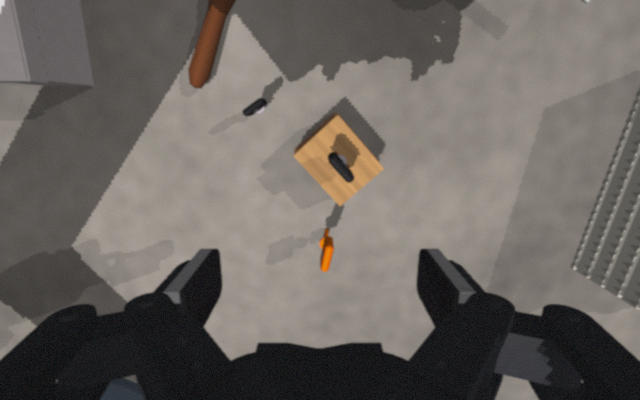

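```bash
python3 - <<'E'
from h import *
c=np.load("w1.npy",allow_pickle=True).item();t=c["color"]
hsv=cv2.cvtColor(t,cv2.COLOR_RGB2HSV)
w=np.zeros(t.shape[:2],bool);w[100:220,280:400]=1
m=((hsv[...,0]<25)&(hsv[...,1]>70)&w).astype(np.uint8)
m[225:]=0
mb=((hsv[...,2]<60)&w).astype(np.uint8)
for mm,z,n in((cv2.morphologyEx(m,cv2.MORPH_CLOSE,np.ones((7,7))),46,"rest"),(mb,75,"bow")):
    cn=max(cv2.findContours(mm,0,2)[0],key=cv2.contourArea);r=cv2.minAreaRect(cn);P=np.array([onz(c,*p,z) for p in cv2.boxPoints(r)])
    e=np.roll(P,-1,0)-P;print(n,r,P.mean(0).round(1),np.linalg.norm(e,axis=1).round(1),np.degrees(np.arctan2(e[:,1],e[:,0])).round(1))
o=((hsv[...,0]<14)&(hsv[...,1]>180)&(hsv[...,2]>120)).astype(np.uint8);o[:220]=0
cn=max(cv2.findContours(o,0,2)[0],key=cv2.contourArea);r=cv2.minAreaRect(cn);print(r)
for z in(0,80):print(onz(c,326,230,z),onz(c,327,270,z))
crop(c,280,100,400,220,5,"w1c.png")
for p in((250,110),(262,100)):
  print(onz(c,*p,50))
E
```

```text
rest ((338.01702880859375, 159.37579345703125), (75.00444030761719, 61.80802917480469), 47.60256576538086) [ 496.1 -172.8   46. ] [61.  75.6 63.8 78.1] [ -28.2 -116.2  154.1   61.8]
bow ((340.3934020996094, 166.67213439941406), (32.777442932128906, 9.730803489685059), 50.194427490234375) [ 494.6 -173.8   75. ] [ 8.9 30.9  9.1 31. ] [ -30.  -119.7  151.    60. ]
((327.71697998046875, 246.50942993164062), (3.2966530323028564, 8.51635456085205), 74.05460357666016)
[ 405.5046771  -194.30871621    0.        ] [ 355.41816858 -214.24642392    0.        ]
[ 433.09499306 -182.17444852   80.        ] [ 393.63446513 -197.88232067   80.        ]
[512.97277733 -75.13265073  50.        ]
[525.75044297 -83.22192811  50.        ]
```

View pics/w1c.png

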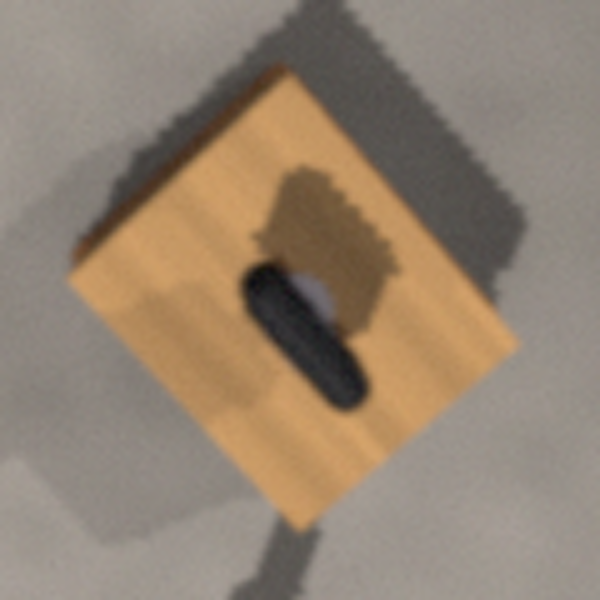

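Key bow centre at pixel (340,167), world (494.6, -173.8), 31 x 9 mm as it should be; its x heading is about -29°. Now over the box.

```bash
python3 -m inch '[{"x":0,"y":-44,"z":-14,"wx":0,"wy":0,"wz":0,"fingers":0},{"x":0,"y":-44,"z":-14,"wx":0,"wy":0,"wz":0,"fingers":0},{"x":0,"y":-44,"z":-14,"wx":0,"wy":0,"wz":0,"fingers":0},{"x":0,"y":-44,"z":-14,"wx":0,"wy":0,"wz":0,"fingers":0},{"x":0,"y":-44,"z":-14,"wx":0,"wy":0,"wz":0,"fingers":0},{"x":0,"y":-44,"z":-14,"wx":0,"wy":0,"wz":0,"fingers":0},{"x":0,"y":-44,"z":-14,"wx":0,"wy":0,"wz":0,"fingers":0},{"x":0,"y":-44,"z":-14,"wx":0,"wy":0,"wz":0,"fingers":0}]'; python3 -m inch '[{"x":0,"y":0,"z":0,"wx":0,"wy":0,"wz":0,"fingers":0.4},{"x":0,"y":0,"z":0,"wx":0,"wy":0,"wz":0,"fingers":0.4}]'
python3 - <<'E'
from h import *
from cell import ctrl
c=ctrl.camera("wrist");s=ctrl.sense();show(s)
cv2.imwrite("pics/w2.png",c["color"][:,:,::-1]);np.save("w2.npy",c,allow_pickle=True)
print(proj(c,(481,208,92)))
E
```

```text
time: 2.4
position: [460.8, 203.5, 249.2]
ee_rot: [2.044, 0.322, -2.045]
ft_force: [0.9, -0.7, 0.1]
finger_gap: 0.996
time: 2.6
position: [459.8, 206.1, 249.0]
ee_rot: [2.041, 0.327, -2.042]
ft_force: [0.2, 0.2, -0.2]
finger_gap: 0.688
t 2.65 pos [459.8 205.8 249.1] yaw -71.4 tilt [ 0.001 -0.008 -1.   ] F [ 0.1 -0.1 -0. ] M [-0.    0.02  0.  ] gap 0.612 q [ 0.2   0.37  1.73 -0.01  1.05  1.45]
[323.58182886 161.82514479]
```

View pics/w2.png

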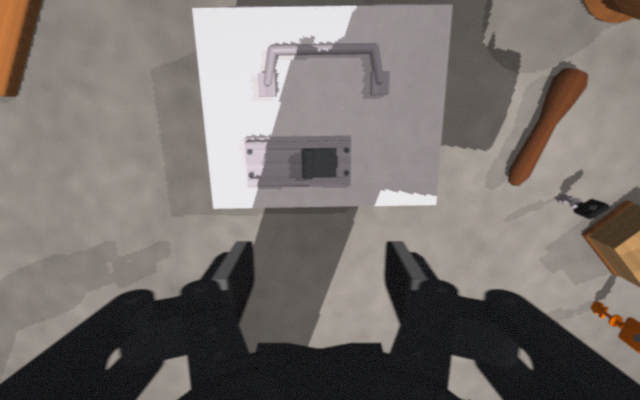

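```bash
python3 - <<'E'
from h import *
c=np.load("w2.npy",allow_pickle=True).item()
crop(c,235,120,365,200,6,"w2c.png")
E
```

```text
(no output)
```

View pics/w2c.png

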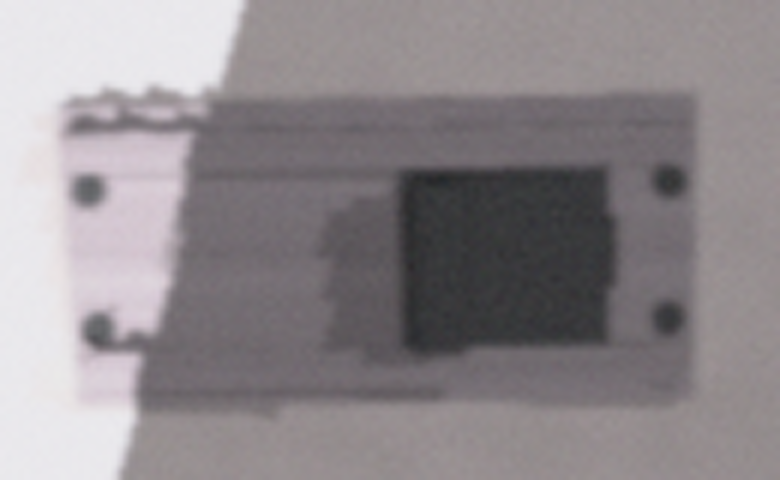

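```bash
python3 - <<'E'
from h import *
c=np.load("w2.npy",allow_pickle=True).item()
f=lambda u,v,z:onz(c,235+u/6,120+v/6,z)
q=np.array([f(*p,92) for p in((62,100),(697,97),(692,402),(78,402))]);e=np.roll(q,-1,0)-q
print(q.round(1),np.linalg.norm(e,axis=1).round(1),np.degrees(np.arctan2(e[:,1],e[:,0])).round(1),q.mean(0))
b=np.array([onz(c,*p,88) for p in((193,8),(453,5),(437,206),(213,209))]);e=np.roll(b,-1,0)-b
print(b.round(1),np.linalg.norm(e,axis=1).round(1),np.degrees(np.arctan2(e[:,1],e[:,0])).round(1),b.mean(0))
a=np.radians(19.0);X=np.array([np.cos(a),np.sin(a),0]);Y=np.array([-np.sin(a),np.cos(a),0])
for C,off in((q.mean(0),-22.5*Y),(b.mean(0),-40*X)):
  k=C+off;k[2]=92;print("keyhole",k)
for p in((402,258),(607,258)):
  for z in(95,106):
    print(p,z,(f(*p,z)-k)@Y,(f(*p,z)-k)@X)
E
```

```text
[[480.1 277.9  92. ]
 [509.3 192.9  92. ]
 [467.3 178.2  92. ]
 [438.4 264.1  92. ]] [89.9 44.4 90.6 43.9] [ -71.  -160.7  108.6   18.4] [473.7845145  228.27033631  92.        ]
[[562.  343.4  88. ]
 [629.7 151.8  88. ]
 [475.2  96.   88. ]
 [407.2 289.3  88. ]] [203.2 164.3 204.8 164. ] [ -70.5 -160.2  109.4   19.3] [518.52745053 220.12587215  88.        ]
keyhole [481.10979798 206.99616836  92.        ]
keyhole [480.70670751 207.10314597  92.        ]
(402, 258) 95 19.362938610769117 0.1386902124074754
(402, 258) 106 18.881447803321734 1.9121132940899743
(607, 258) 95 -10.001526969403484 -0.03782292083321327
(607, 258) 106 -9.32770015682191 1.7425449061042146
```

```bash
python3 - <<'E'
from h import *
from cell import ctrl
s=ctrl.sense();plan(s,(476.5,220,150),-70.9)
E
```

```text
turn [-0.51  0.11 -0.42] | shift after turn [ 99.1  -7.9 -20.4] | shift in present axes [ 99.   -8.9 -20.5]
```

```bash
python3 -m inch '[{"x":33,"y":-3,"z":-7,"wx":-0.5,"wy":0,"wz":-0.4,"fingers":0.6},{"x":33,"y":-3,"z":-7,"wx":0,"wy":0,"wz":0,"fingers":0.6},{"x":33,"y":-3,"z":-7,"wx":0,"wy":0,"wz":0,"fingers":0.6},{"x":0,"y":0,"z":0,"wx":0,"wy":0,"wz":0,"fingers":0.6}]'; python3 - <<'E'
from h import *
from cell import ctrl
s=ctrl.sense();show(s);plan(s,(476.5,220,117),-70.9)
E
```

```text
time: 3.05
position: [480.7, 212.8, 149.4]
ee_rot: [2.05, 0.33, -2.043]
ft_force: [0.2, -0.9, -0.3]
finger_gap: 0.396
t 3.05 pos [480.7 212.8 149.4] yaw -71.6 tilt [ 0.004 -0.002 -1.   ] F [ 0.2 -0.9 -0.3] M [-0.05  0.07 -0.01] gap 0.396 q [ 0.21  0.54  1.78 -0.    0.82  1.46]
turn [-0.67 -0.16 -0.16] | shift after turn [32.4 -8.1  1.6] | shift in present axes [32.4 -8.2  1.8]
```

```bash
python3 -m inch '[{"x":8,"y":-8,"z":2,"wx":-0.7,"wy":0,"wz":0,"fingers":0.6},{"x":8,"y":0,"z":0,"wx":0,"wy":0,"wz":0,"fingers":0.6},{"x":0,"y":0,"z":0,"wx":0,"wy":0,"wz":0,"fingers":0.6}]'; python3 - <<'E'
from h import *
from cell import ctrl
s=ctrl.sense();show(s);plan(s,(476.5,220,117),-70.9)
E
```

```text
time: 3.35
position: [477.3, 216.8, 134.8]
ee_rot: [2.047, 0.337, -2.037]
ft_force: [-0.1, 0.2, -0.0]
finger_gap: 0.397
t 3.35 pos [477.3 216.8 134.8] yaw -71.1 tilt [ 0.005 -0.002 -1.   ] F [-0.1  0.2 -0. ] M [ 0.01  0.02 -0.03] gap 0.397 q [ 0.21  0.56  1.79 -0.    0.78  1.46]
turn [-0.22 -0.25 -0.2 ] | shift after turn [17.8 -3.3 -0.3] | shift in present axes [17.8 -3.4 -0.2]
```

```bash
python3 -m inch '[{"x":8,"y":-4,"z":0,"wx":0,"wy":0,"wz":0,"fingers":0.6},{"x":8,"y":0,"z":0,"wx":0,"wy":0,"wz":0,"fingers":0.6},{"x":0,"y":0,"z":0,"wx":0,"wy":0,"wz":0,"fingers":0.6}]'; python3 - <<'E'
from h import *
from cell import ctrl
s=ctrl.sense();show(s);plan(s,(476.5,220,117),-70.9)
c=ctrl.camera("wrist");crop(c,180,130,460,340,2.8,"w3.png")
E
```

```text
time: 3.65
position: [477.0, 221.0, 120.0]
ee_rot: [2.052, 0.337, -2.032]
ft_force: [0.2, -0.5, 1.5]
finger_gap: 0.403
t 3.65 pos [477. 221. 120.] yaw -71.1 tilt [ 0.01  -0.001 -1.   ] F [ 0.2 -0.5  1.5] M [-0.03 -0.01  0.02] gap 0.403 q [ 0.22  0.59  1.8  -0.    0.74  1.47]
turn [-0.22 -0.53 -0.24] | shift after turn [3.  0.7 0.8] | shift in present axes [3.  0.7 0.9]
```

View pics/w3.png

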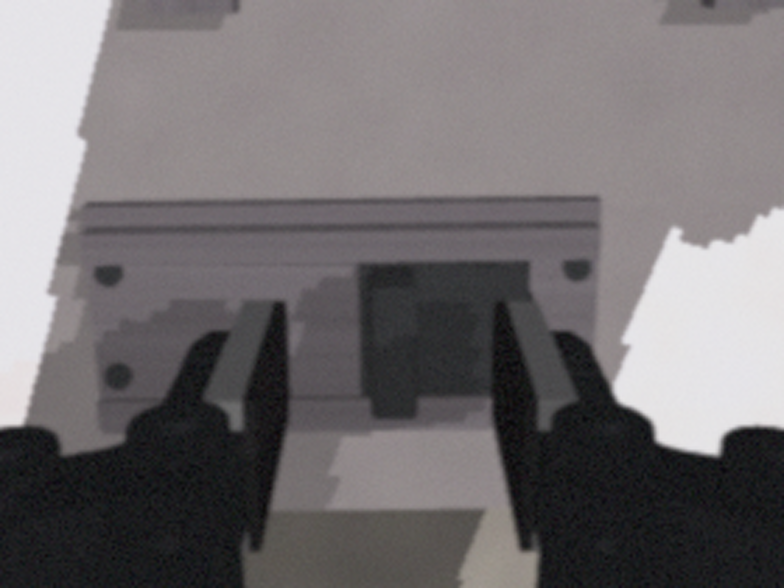

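The lip (crop x 365–413) lies midway between the pads (285–495). Closing on it.

```bash
python3 -m inch '[{"x":2,"y":0,"z":0,"wx":0,"wy":-0.5,"wz":0,"fingers":0.7},{"x":0,"y":0,"z":0,"wx":0,"wy":0,"wz":0,"fingers":1},{"x":0,"y":0,"z":0,"wx":0,"wy":0,"wz":0,"fingers":1},{"x":0,"y":0,"z":0,"wx":0,"wy":0,"wz":0,"fingers":1},{"x":0,"y":0,"z":0,"wx":0,"wy":0,"wz":0,"fingers":1}]'; python3 - <<'E'
from h import *
from cell import ctrl
s=ctrl.sense();show(s);a=np.radians(19.1);Y=np.array([-np.sin(a),np.cos(a),0]);plan(s,s["position"]+Y*40)
E
```

```text
time: 4.2
position: [477.5, 221.3, 118.9]
ee_rot: [2.042, 0.336, -2.038]
ft_force: [-0.5, -0.1, -0.8]
finger_gap: 0.066
t 4.20 pos [477.5 221.3 118.9] yaw -71.0 tilt [ 0.003 -0.004 -1.   ] F [-0.5 -0.1 -0.8] M [ 0.01 -0.05  0.09] gap 0.066 q [ 0.22  0.59  1.79 -0.01  0.75  1.47]
turn [0. 0. 0.] | shift after turn [ -0.2 -40.    0.1] | shift in present axes [ -0.2 -40.    0.1]
```

```bash
python3 -m inch '[{"x":0,"y":0,"z":0,"wx":0,"wy":0,"wz":0,"fingers":1},{"x":0,"y":-6,"z":0,"wx":0,"wy":0,"wz":0,"fingers":1},{"x":0,"y":-10,"z":0,"wx":0,"wy":0,"wz":0,"fingers":1},{"x":0,"y":-10,"z":0,"wx":0,"wy":0,"wz":0,"fingers":1},{"x":0,"y":-10,"z":0,"wx":0,"wy":0,"wz":0,"fingers":1},{"x":0,"y":-6,"z":0,"wx":0,"wy":0,"wz":0,"fingers":1}]'; python3 - <<'E'
from h import *
from cell import ctrl
s=ctrl.sense();show(s)
c=ctrl.camera("wrist");crop(c,180,130,460,340,2.8,"w4.png")
E
```

```text
time: 4.8
position: [464.9, 257.0, 118.7]
ee_rot: [2.031, 0.328, -2.026]
ft_force: [12.3, -40.6, -0.3]
finger_gap: 0.061
t 4.80 pos [464.9 257.  118.7] yaw -70.5 tilt [ 0.006 -0.019 -1.   ] F [ 12.3 -40.6  -0.3] M [-6.98 -2.19 -0.02] gap 0.061 q [ 0.31  0.6   1.78 -0.03  0.77  1.56]
```

View pics/w4.png

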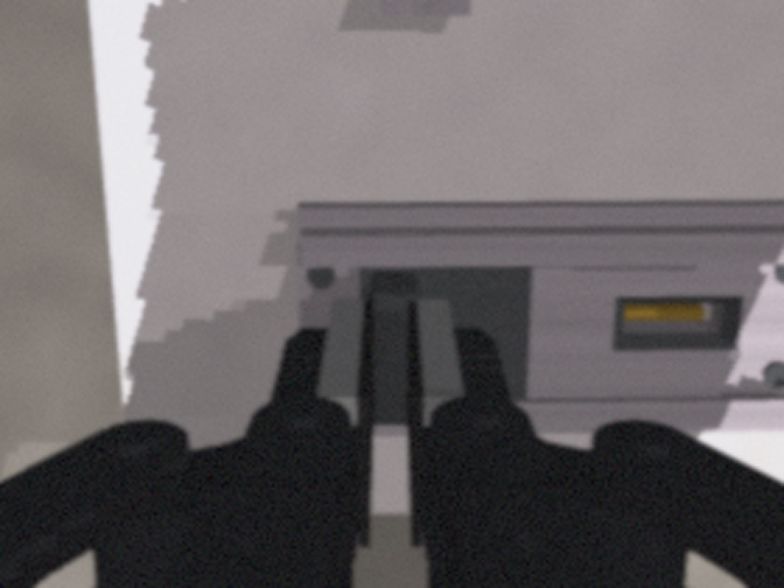

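The cover hit its stop (43 N through the fingers) and the keyhole lies open (crop 615–742, 297–350). Release, rise, and look.

```bash
python3 -m inch '[{"x":0,"y":0,"z":0,"wx":0,"wy":0,"wz":0,"fingers":0.7},{"x":0,"y":0,"z":0,"wx":0,"wy":0,"wz":0,"fingers":0.6},{"x":0,"y":0,"z":0,"wx":0,"wy":0,"wz":0,"fingers":0.6},{"x":-30,"y":0,"z":0,"wx":0,"wy":-1,"wz":0,"fingers":0},{"x":-40,"y":20,"z":5,"wx":0,"wy":0,"wz":0,"fingers":0},{"x":-40,"y":20,"z":10,"wx":0,"wy":0,"wz":0,"fingers":0},{"x":0,"y":0,"z":0,"wx":0,"wy":0,"wz":0,"fingers":0}]'; python3 - <<'E'
from h import *
from cell import ctrl
c=ctrl.camera("wrist");s=ctrl.sense();show(s);np.save("w5.npy",c,allow_pickle=True)
crop(c,180,80,460,290,2.8,"w5.png");p=proj(c,(481,207,92));print(p,(p-[180,80])*2.8)
E
```

```text
time: 5.55
position: [463.3, 221.4, 231.7]
ee_rot: [2.009, 0.331, -2.045]
ft_force: [0.9, 0.9, -0.5]
finger_gap: 1.0
t 5.60 pos [462.1 221.8 229.7] yaw -70.3 tilt [-0.018 -0.022 -1.   ] F [ 0.2  0.2 -0.1] M [0.01 0.03 0.02] gap 0.999 q [ 0.24  0.41  1.72 -0.02  1.04  1.48]
[340.31573696 172.74377858] [448.88406348 259.68258003]
```

View pics/w5.png

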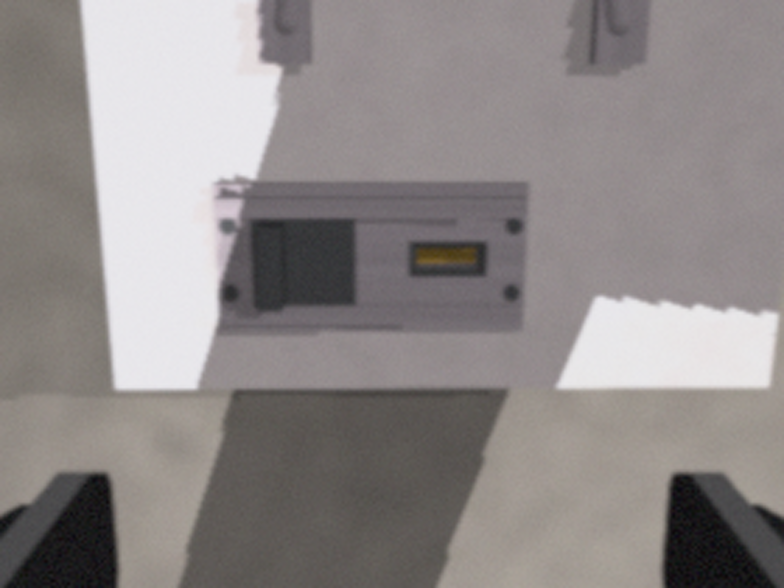

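Cover fully open; keyhole centre seen at crop (447.5,259), predicted (448.9,259.7): keyhole at (481,207,92) confirmed. Now to the key.

```bash
python3 -m inch '[{"x":0,"y":47,"z":13,"wx":0,"wy":0,"wz":0,"fingers":0.2},{"x":0,"y":47,"z":13,"wx":0,"wy":0,"wz":0,"fingers":0.2},{"x":0,"y":47,"z":13,"wx":0,"wy":0,"wz":0,"fingers":0.4},{"x":0,"y":47,"z":13,"wx":0,"wy":0,"wz":0,"fingers":0.4},{"x":0,"y":47,"z":13,"wx":0,"wy":0,"wz":0,"fingers":0.4},{"x":0,"y":47,"z":13,"wx":0,"wy":0,"wz":0,"fingers":0.4},{"x":0,"y":47,"z":13,"wx":0,"wy":0,"wz":0,"fingers":0.4},{"x":0,"y":35,"z":10,"wx":0,"wy":0,"wz":0,"fingers":0.4}]'; python3 -m inch '[{"x":0,"y":0,"z":0,"wx":-8,"wy":0,"wz":0,"fingers":0.4},{"x":0,"y":0,"z":0,"wx":-8,"wy":0,"wz":0,"fingers":0.4},{"x":0,"y":0,"z":0,"wx":-8,"wy":0,"wz":0,"fingers":0.4},{"x":0,"y":0,"z":0,"wx":-8,"wy":0,"wz":0,"fingers":0.4},{"x":0,"y":0,"z":0,"wx":-8,"wy":0,"wz":0,"fingers":0.4},{"x":0,"y":0,"z":0,"wx":0,"wy":0,"wz":0,"fingers":0.4}]'; python3 - <<'E'
from h import *
from cell import ctrl
s=ctrl.sense();show(s);plan(s,(494.6,-173.8,150),-29)
E
```

```text
time: 6.4
position: [490.8, -152.7, 227.9]
ee_rot: [1.997, 0.363, -2.048]
ft_force: [0.4, 1.4, -0.3]
finger_gap: 0.596
time: 7.0
position: [491.1, -152.6, 219.0]
ee_rot: [1.541, 0.952, -1.591]
ft_force: [-0.0, 0.6, 0.9]
finger_gap: 0.599
t 7.00 pos [ 491.1 -152.6  219. ] yaw -28.2 tilt [-0.032  0.    -0.999] F [-0.   0.6  0.9] M [ 0.02 -0.05  0.02] gap 0.599 q [-0.51  0.43  1.72 -0.02  1.02 -0.01]
turn [0.8  0.84 1.6 ] | shift after turn [69.  13.3 16.9] | shift in present axes [68.9 15.  16. ]
```

```bash
python3 -m inch '[{"x":0,"y":14,"z":17,"wx":0.8,"wy":0.8,"wz":1.6,"fingers":0.6},{"x":25,"y":0,"z":0,"wx":0,"wy":0,"wz":0,"fingers":0.6},{"x":0,"y":0,"z":0,"wx":0,"wy":0,"wz":0,"fingers":0.6}]'; python3 - <<'E'
from h import *
from cell import ctrl
c=ctrl.camera("wrist");s=ctrl.sense();show(s);plan(s,(494.6,-173.8,120),-29);np.save("w6.npy",c,allow_pickle=True)
crop(c,180,80,460,290,2.8,"w6.png");p=proj(c,(494.6,-173.8,75));print(p,(p-[180,80])*2.8)
E
```

```text
time: 7.3
position: [495.8, -171.4, 190.9]
ee_rot: [1.578, 0.925, -1.577]
ft_force: [-0.9, -0.2, -0.2]
finger_gap: 0.402
t 7.35 pos [ 497.3 -172.4  192.6] yaw -29.4 tilt [ 0.002  0.    -1.   ] F [-0.4 -0.9 -0.3] M [0.01 0.07 0.01] gap 0.400 q [-0.55  0.47  1.74  0.    0.93 -0.04]
turn [-0.37 -0.08 -0.1 ] | shift after turn [72.6 -1.7  2.5] | shift in present axes [72.6 -1.8  2.7]
[320.99899891 201.83853352] [394.79719696 341.14789385]
```

View pics/w6.png

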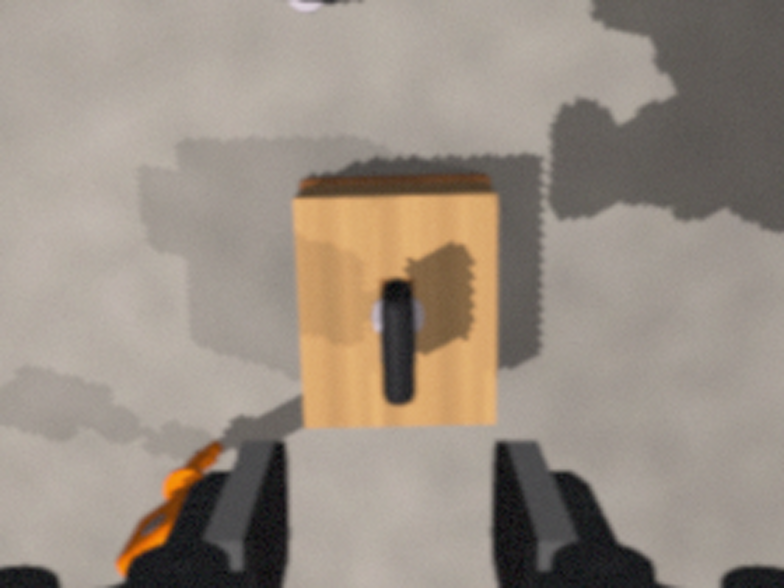

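Bow at crop (398,341), predicted (395,341), aligned with the jaws. Going down.

```bash
python3 -m inch '[{"x":30,"y":-1,"z":2.5,"wx":-0.4,"wy":0,"wz":0,"fingers":0.6},{"x":30,"y":0,"z":0,"wx":0,"wy":0,"wz":0,"fingers":0.6},{"x":25,"y":0,"z":0,"wx":0,"wy":0,"wz":0,"fingers":0.6},{"x":0,"y":0,"z":0,"wx":0,"wy":0,"wz":0,"fingers":0.6}]'; python3 - <<'E'
from h import *
from cell import ctrl
s=ctrl.sense();show(s);plan(s,(494.8,-174,73),-29.4)
E
```

```text
time: 7.75
position: [499.9, -174.1, 108.7]
ee_rot: [1.578, 0.915, -1.565]
ft_force: [-0.5, -0.6, 0.3]
finger_gap: 0.401
t 7.75 pos [ 499.9 -174.1  108.7] yaw -29.2 tilt [ 0.01  -0.003 -1.   ] F [-0.5 -0.6  0.3] M [-0.04  0.02  0.03] gap 0.401 q [-0.55  0.61  1.8   0.    0.72 -0.04]
turn [ 0.21 -0.11 -0.6 ] | shift after turn [35.7 -4.4  2.4] | shift in present axes [35.7 -4.8  2.5]
```

```bash
python3 -m inch '[{"x":12,"y":-4.5,"z":2.5,"wx":0,"wy":0,"wz":-0.6,"fingers":0.6},{"x":12,"y":0,"z":0,"wx":0,"wy":0,"wz":-0.3,"fingers":0.6},{"x":4,"y":0,"z":0,"wx":0,"wy":0,"wz":0,"fingers":0.6},{"x":0,"y":0,"z":0,"wx":0,"wy":0,"wz":0,"fingers":0.6}]'; python3 - <<'E'
from h import *
from cell import ctrl
s=ctrl.sense();show(s);plan(s,(494.8,-174,73),-29.4)
E
```

```text
time: 8.15
position: [497.2, -174.7, 82.0]
ee_rot: [1.576, 0.924, -1.573]
ft_force: [-0.7, 0.5, 0.6]
finger_gap: 0.401
t 8.15 pos [ 497.2 -174.7   82. ] yaw -29.2 tilt [ 0.001  0.002 -1.   ] F [-0.7  0.5  0.6] M [-0.02 -0.02 -0.  ] gap 0.401 q [-0.55  0.66  1.81  0.    0.67 -0.04]
turn [ 0.17 -0.11  0.01] | shift after turn [ 9.  -2.4  0.6] | shift in present axes [ 9.  -2.4  0.6]
```

```bash
python3 -m inch '[{"x":6,"y":-2.5,"z":0.5,"wx":0,"wy":0,"wz":0,"fingers":0.6},{"x":4,"y":0,"z":0,"wx":0,"wy":0,"wz":0,"fingers":0.6},{"x":0,"y":0,"z":0,"wx":0,"wy":0,"wz":0,"fingers":0.6}]'; python3 - <<'E'
from h import *
from cell import ctrl
s=ctrl.sense();show(s);plan(s,(494.8,-174,73),-29.4)
c=ctrl.camera("wrist")
crop(c,180,130,460,340,2.8,"w7.png")
E
```

```text
time: 8.45
position: [495.4, -174.3, 72.4]
ee_rot: [1.577, 0.922, -1.571]
ft_force: [-0.3, 0.4, -0.2]
finger_gap: 0.4
t 8.45 pos [ 495.4 -174.3   72.4] yaw -29.2 tilt [ 0.003  0.    -1.   ] F [-0.3  0.4 -0.2] M [-0.01 -0.06  0.02] gap 0.400 q [-0.55  0.67  1.82  0.    0.64 -0.04]
turn [ 0.15 -0.11 -0.15] | shift after turn [-0.6 -0.7  0. ] | shift in present axes [-0.6 -0.7  0. ]
```

View pics/w7.png

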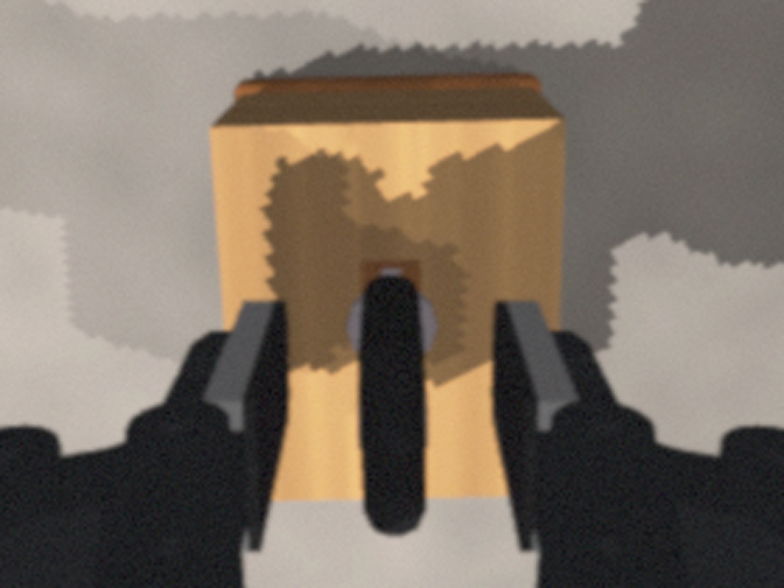

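Bow (crop x 362–425) is midway between the pads and parallel to them. Close.

```bash
python3 -m inch '[{"x":0,"y":0,"z":0,"wx":0,"wy":0,"wz":0,"fingers":0.8},{"x":0,"y":0,"z":0,"wx":0,"wy":0,"wz":0,"fingers":1},{"x":0,"y":0,"z":0,"wx":0,"wy":0,"wz":0,"fingers":1},{"x":0,"y":0,"z":0,"wx":0,"wy":0,"wz":0,"fingers":1},{"x":0,"y":0,"z":0,"wx":0,"wy":0,"wz":0,"fingers":1},{"x":0,"y":0,"z":0,"wx":0,"wy":0,"wz":0,"fingers":1}]'; python3 - <<'E'
from h import *
from cell import ctrl
s=ctrl.sense();show(s)
E
```

```text
time: 9.1
position: [495.7, -174.5, 73.2]
ee_rot: [1.577, 0.92, -1.571]
ft_force: [-1.1, 0.3, -0.7]
finger_gap: 0.096
t 9.10 pos [ 495.7 -174.5   73.2] yaw -29.2 tilt [ 0.004 -0.    -1.   ] F [-1.1  0.3 -0.7] M [-0.03 -0.    0.01] gap 0.096 q [-0.55  0.67  1.82  0.    0.65 -0.04]
```

```bash
python3 -m inch '[{"x":-8,"y":0,"z":0,"wx":0,"wy":0,"wz":0,"fingers":1},{"x":-15,"y":0,"z":0,"wx":0,"wy":0,"wz":0,"fingers":1},{"x":-30,"y":0,"z":0,"wx":0,"wy":0,"wz":0,"fingers":1},{"x":-40,"y":0,"z":0,"wx":0,"wy":0,"wz":0,"fingers":1},{"x":-40,"y":0,"z":0,"wx":0,"wy":0,"wz":0,"fingers":1},{"x":0,"y":0,"z":0,"wx":0,"wy":0,"wz":0,"fingers":1}]'; python3 - <<'E'
from h import *
from cell import ctrl
s=ctrl.sense();show(s);plan(s,(481,207,200),19.1)
c=ctrl.camera("wrist")
crop(c,180,130,460,340,2.8,"w8.png")
E
```

```text
time: 9.7
position: [495.7, -174.8, 212.1]
ee_rot: [1.577, 0.92, -1.571]
ft_force: [1.0, -0.3, -0.4]
finger_gap: 0.093
t 9.70 pos [ 495.7 -174.8  212.1] yaw -29.3 tilt [ 0.004 -0.    -1.   ] F [ 1.  -0.3 -0.4] M [-0.09 -0.01  0.07] gap 0.093 q [-0.55  0.44  1.72  0.    0.97 -0.04]
turn [-4.836e+01 -1.000e-02 -2.400e-01] | shift after turn [  12.1  111.1 -365.6] | shift in present axes [  12.  -199.5 -325.9]
```

View pics/w8.png

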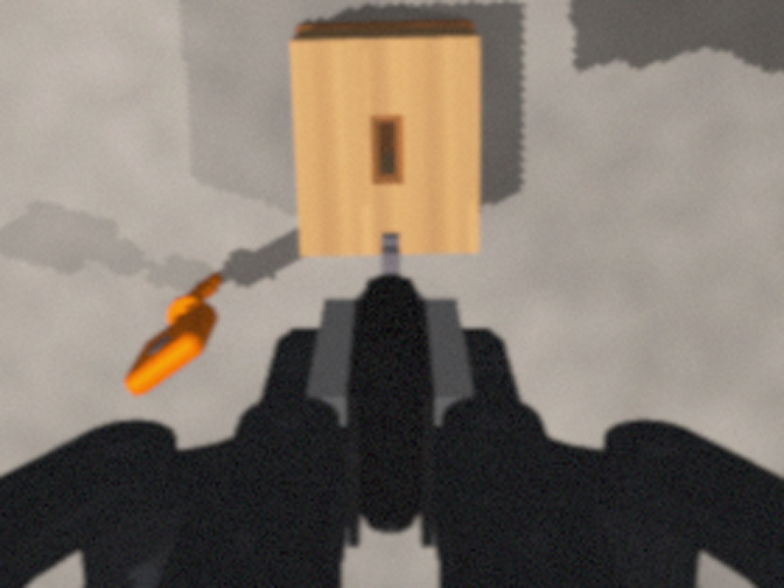

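Key is in hand, upright (bit tip at crop (390,235) in line with the bow). Move to the lock.

```bash
python3 -m inch '[{"x":0,"y":-24,"z":-40,"wx":0,"wy":0,"wz":0,"fingers":1},{"x":0,"y":-24,"z":-40,"wx":0,"wy":0,"wz":0,"fingers":1},{"x":0,"y":-24,"z":-40,"wx":0,"wy":0,"wz":0,"fingers":1},{"x":0,"y":-24,"z":-40,"wx":0,"wy":0,"wz":0,"fingers":1},{"x":0,"y":-24,"z":-40,"wx":0,"wy":0,"wz":0,"fingers":1},{"x":0,"y":-24,"z":-40,"wx":0,"wy":0,"wz":0,"fingers":1},{"x":0,"y":-24,"z":-40,"wx":0,"wy":0,"wz":0,"fingers":1},{"x":0,"y":-20,"z":-34,"wx":0,"wy":0,"wz":0,"fingers":1}]';python3 -m inch '[{"x":0,"y":0,"z":0,"wx":-8,"wy":0,"wz":0,"fingers":1},{"x":0,"y":0,"z":0,"wx":-8,"wy":0,"wz":0,"fingers":1},{"x":0,"y":0,"z":0,"wx":-8,"wy":0,"wz":0,"fingers":1},{"x":0,"y":0,"z":0,"wx":-8,"wy":0,"wz":0,"fingers":1},{"x":0,"y":0,"z":0,"wx":-8,"wy":0,"wz":0,"fingers":1},{"x":0,"y":0,"z":0,"wx":-8,"wy":0,"wz":0,"fingers":1},{"x":0,"y":0,"z":0,"wx":0,"wy":0,"wz":0,"fingers":1}]'; python3 - <<'E'
from h import *
from cell import ctrl
s=ctrl.sense();show(s);plan(s,(481,207,170),19.1)
E
```

```text
time: 10.55
position: [480.4, 198.1, 202.7]
ee_rot: [1.576, 0.92, -1.596]
ft_force: [0.8, 0.0, -1.0]
finger_gap: 0.098
time: 11.25
position: [470.2, 204.3, 192.6]
ee_rot: [0.926, 1.386, -0.964]
ft_force: [0.8, 0.5, -0.7]
finger_gap: 0.099
t 11.25 pos [470.2 204.3 192.6] yaw 20.5 tilt [-0.036 -0.003 -0.999] F [ 0.8  0.5 -0.7] M [-0.01 -0.02 -0.01] gap 0.099 q [ 0.19  0.47  1.75  0.    0.96 -0.17]
turn [ 1.42 -0.51  1.99] | shift after turn [22.6 11.1  1. ] | shift in present axes [22.1 11.8  1.5]
```

```bash
python3 -m inch '[{"x":10,"y":11,"z":1,"wx":1.4,"wy":-0.5,"wz":2,"fingers":1},{"x":10,"y":0,"z":0,"wx":0,"wy":0,"wz":0,"fingers":1},{"x":0,"y":0,"z":0,"wx":0,"wy":0,"wz":0,"fingers":1}]'; python3 - <<'E'
from h import *
from cell import ctrl
s=ctrl.sense();show(s);plan(s,(481,207,155),19.1)
E
```

```text
time: 11.55
position: [478.3, 206.7, 169.1]
ee_rot: [0.963, 1.35, -0.97]
ft_force: [-0.7, -0.1, -0.9]
finger_gap: 0.096
t 11.55 pos [478.3 206.7 169.1] yaw 18.7 tilt [-0.005 -0.001 -1.   ] F [-0.7 -0.1 -0.9] M [-0.    0.   -0.02] gap 0.096 q [ 0.19  0.51  1.77  0.    0.88 -0.13]
turn [-0.45 -0.05  0.3 ] | shift after turn [14.1  2.7  0.6] | shift in present axes [14.   2.7  0.6]
```

```bash
python3 -m inch '[{"x":8,"y":2.5,"z":0.5,"wx":-0.4,"wy":0,"wz":0.4,"fingers":1},{"x":3,"y":0,"z":0,"wx":0,"wy":0,"wz":0.2,"fingers":1},{"x":0,"y":0,"z":0,"wx":0,"wy":0,"wz":0,"fingers":1}]'; python3 - <<'E'
from h import *
from cell import ctrl
s=ctrl.sense();show(s);plan(s,(481,207,150),19.1)
c=ctrl.camera("wrist");crop(c,180,130,460,340,2.8,"w9.png")
c=ctrl.camera("scene");crop(c,360,110,500,220,5.5,"s9.png")
E
```

```text
time: 11.85
position: [480.1, 206.7, 156.5]
ee_rot: [0.964, 1.347, -0.959]
ft_force: [-0.4, -0.1, -0.3]
finger_gap: 0.093
t 11.85 pos [480.1 206.7 156.5] yaw 19.0 tilt [ 0.002  0.002 -1.   ] F [-0.4 -0.1 -0.3] M [0.01 0.05 0.01] gap 0.093 q [ 0.19  0.53  1.78  0.    0.84 -0.14]
turn [-0.11 -0.07 -0.17] | shift after turn [6.5 1.  0. ] | shift in present axes [6.5 0.9 0. ]
```

View pics/w9.png

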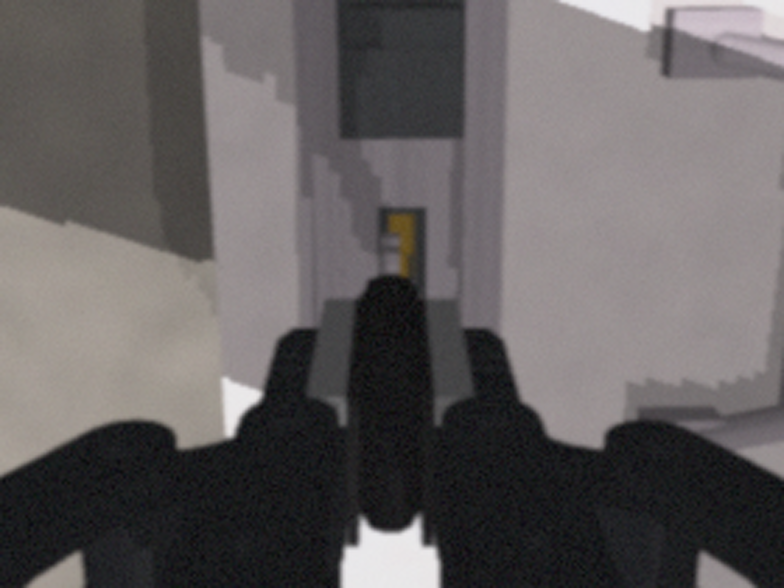

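View pics/s9.png

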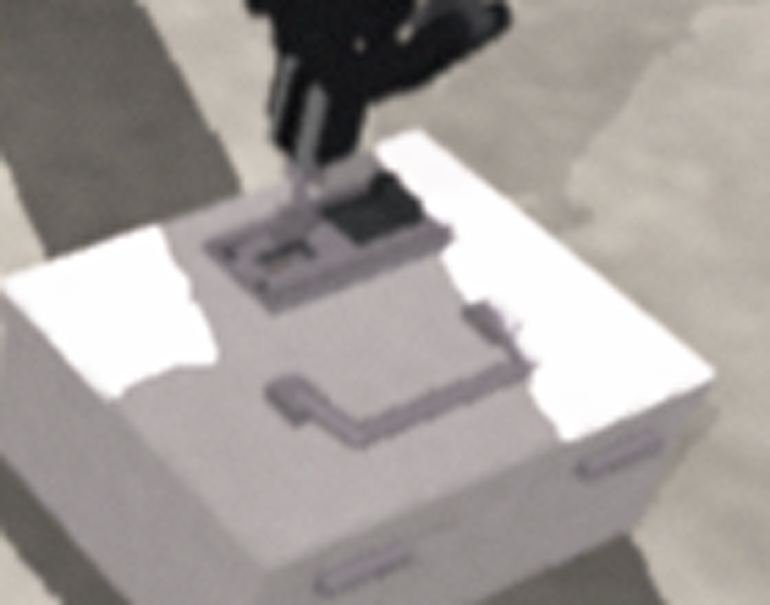

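Hole centre is at crop x≈402 while the bit tip is at ≈391, so the key needs about 2.4 mm along tool y. I'll check both axes numerically.

```bash
python3 - <<'E'
from h import *
from cell import ctrl
c=ctrl.camera("wrist");s=ctrl.sense();show(s);np.save("w10.npy",c,allow_pickle=True)
crop(c,300,190,350,240,12,"w10.png")
a=np.radians(19.1);X=np.array([np.cos(a),np.sin(a),0]);Y=np.array([-np.sin(a),np.cos(a),0])
T=s["position"]*[1,1,0];zt=s["position"][2]-58.8
def p(q):r=(proj(c,q)-[300,190])*12;return r.round(0)
for d in(0,1.2):
  K=T+Y*d
  print("tip front",p(K+Y*5+[0,0,zt]),"shoulder",p(K+Y*8+[0,0,zt+5]),"bit top",p(K+Y*8+[0,0,zt+18]))
for H in((481,207,92),(482.4,207.5,92)):
  H=np.array(H);print("hole",[p(H+Y*u+X*v) for u in(11.5,) for v in(-5.3,5.3)])
E
```

```text
t 12.00 pos [480.6 206.9 157.2] yaw 19.0 tilt [ 0.004  0.002 -1.   ] F [-0.9 -0.3 -0.2] M [-0.03  0.02  0.01] gap 0.097 q [ 0.19  0.52  1.78  0.    0.84 -0.14]
tip front [254. 331.] shoulder [255. 305.] bit top [258. 397.]
tip front [254. 308.] shoulder [255. 282.] bit top [258. 371.]
hole [array([155., 169.]), array([365., 169.])]
hole [array([185., 169.]), array([395., 168.])]
```

View pics/w10.png

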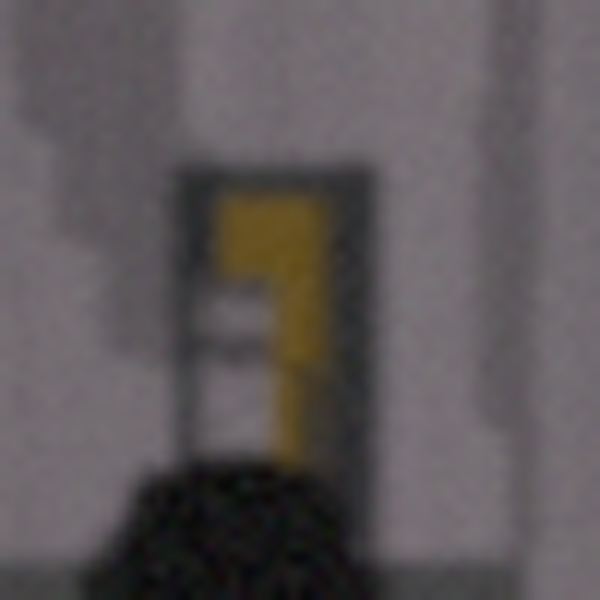

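```bash
python3 -m inch '[{"x":0,"y":2,"z":1.2,"wx":0,"wy":0,"wz":0,"fingers":1},{"x":0,"y":0,"z":0,"wx":0,"wy":0,"wz":-0.2,"fingers":1}]'; python3 - <<'E'
from h import *
from cell import ctrl
c=ctrl.camera("wrist");s=ctrl.sense();show(s);plan(s,(482.8,206.4,150),19.1)
crop(c,300,190,350,240,12,"w11.png")
E
```

```text
time: 12.2
position: [483.4, 206.4, 157.8]
ee_rot: [0.963, 1.347, -0.96]
ft_force: [-0.4, 0.5, -0.1]
finger_gap: 0.098
t 12.25 pos [483.4 206.5 157.8] yaw 19.0 tilt [ 0.002  0.002 -1.   ] F [-0.1 -0.1 -0.5] M [ 0.03 -0.   -0.01] gap 0.098 q [ 0.19  0.53  1.77  0.    0.84 -0.14]
turn [-0.1  -0.05 -0.11] | shift after turn [ 7.8 -0.5 -0.1] | shift in present axes [ 7.8 -0.6 -0.1]
```

View pics/w11.png

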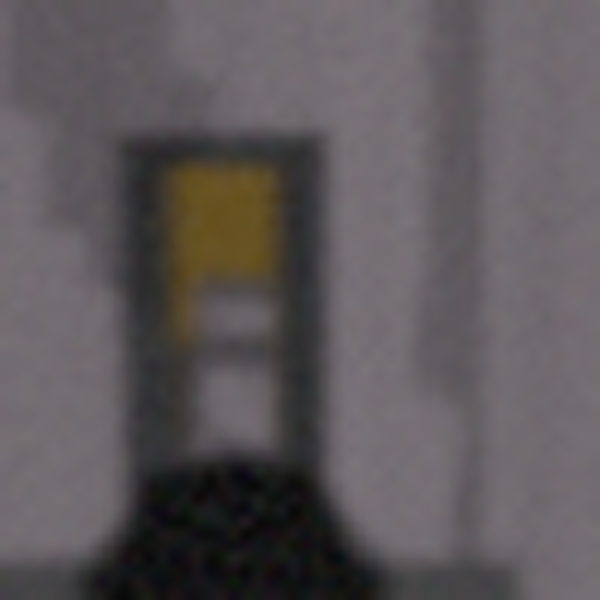

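Nearly centred (hole 226, bit 237, so −0.5 mm). Lower into the countersink.

```bash
python3 -m inch '[{"x":5,"y":-0.5,"z":0,"wx":0,"wy":0,"wz":0,"fingers":1},{"x":4,"y":0,"z":0,"wx":0,"wy":0,"wz":0,"fingers":1},{"x":0,"y":0,"z":0,"wx":0,"wy":0,"wz":0,"fingers":1}]'; python3 - <<'E'
from h import *
from cell import ctrl
c=ctrl.camera("wrist");s=ctrl.sense();show(s);plan(s,(483,206.4,140),19.1)
crop(c,300,190,350,240,12,"w12.png")
E
```

```text
time: 12.55
position: [483.1, 206.3, 148.4]
ee_rot: [0.964, 1.347, -0.959]
ft_force: [0.2, 0.6, -0.5]
finger_gap: 0.096
t 12.60 pos [483.2 206.4 148.6] yaw 19.0 tilt [ 0.002  0.002 -1.   ] F [ 0.   0.2 -0.9] M [-0.01 -0.03 -0.04] gap 0.095 q [ 0.19  0.54  1.78  0.    0.82 -0.14]
turn [-0.1  -0.04 -0.16] | shift after turn [ 8.6 -0.2 -0.1] | shift in present axes [ 8.6 -0.2 -0.1]
```

View pics/w12.png

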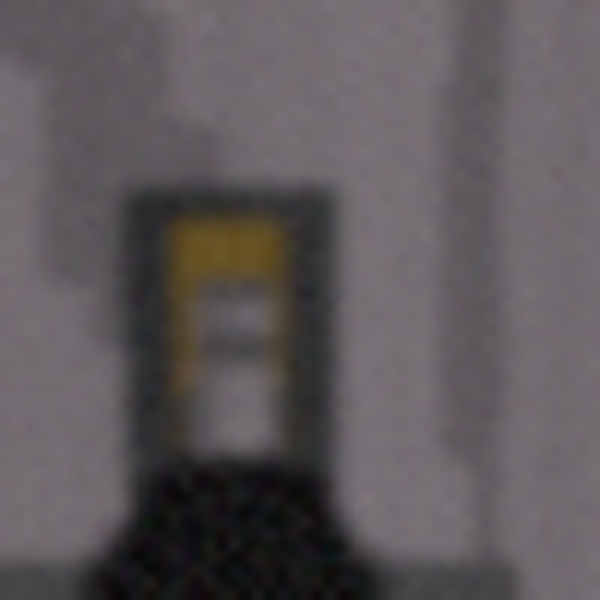

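```bash
python3 -m inch '[{"x":4,"y":-0.2,"z":0,"wx":0,"wy":0,"wz":0,"fingers":1},{"x":4,"y":0,"z":0,"wx":0,"wy":0,"wz":0,"fingers":1},{"x":4,"y":0,"z":0,"wx":0,"wy":0,"wz":0,"fingers":1},{"x":0,"y":0,"z":0,"wx":0,"wy":0,"wz":0,"fingers":1}]'; python3 - <<'E'
from h import *
from cell import ctrl
c=ctrl.camera("wrist");s=ctrl.sense();show(s);plan(s,(483,206.4,119),19.1)
E
```

```text
time: 13.0
position: [482.9, 206.3, 135.4]
ee_rot: [0.963, 1.347, -0.959]
ft_force: [0.2, 1.2, -0.7]
finger_gap: 0.098
t 13.05 pos [483.  206.4 135.6] yaw 19.0 tilt [ 0.002  0.002 -1.   ] F [ 0.5 -0.4 -0.3] M [ 0.05 -0.06 -0.04] gap 0.096 q [ 0.19  0.56  1.79  0.    0.79 -0.14]
turn [-0.1  -0.04 -0.16] | shift after turn [16.6  0.  -0. ] | shift in present axes [16.6 -0.  -0. ]
```

In the slot 15 mm with no side force. Now press on while rocking.

```bash
python3 -m inch '[{"x":3,"y":0,"z":0,"wx":4,"wy":0,"wz":0,"fingers":1},{"x":3,"y":0,"z":0,"wx":-8,"wy":0,"wz":0,"fingers":1},{"x":3,"y":0,"z":0,"wx":8,"wy":0,"wz":0,"fingers":1},{"x":3,"y":0,"z":0,"wx":-8,"wy":0,"wz":0,"fingers":1}]'; python3 - <<'E'
from h import *
from cell import ctrl
s=ctrl.sense();show(s);plan(s,(483,206.4,119),19.1)
E
```

```text
time: 13.45
position: [483.7, 207.1, 127.0]
ee_rot: [0.912, 1.371, -0.904]
ft_force: [-5.3, -1.9, 19.4]
finger_gap: 0.096
t 13.45 pos [483.7 207.1 127. ] yaw 23.0 tilt [ 0.004  0.003 -1.   ] F [-5.3 -1.9 19.4] M [-0.41  0.87 -0.05] gap 0.096 q [ 0.19  0.58  1.79  0.    0.77 -0.21]
turn [ 3.91 -0.07 -0.29] | shift after turn [ 8.  -0.9  0.5] | shift in present axes [ 8.  -1.   0.4]
```

```bash
python3 -m inch '[{"x":3,"y":-0.7,"z":0.4,"wx":8,"wy":0,"wz":-0.2,"fingers":1},{"x":3,"y":0,"z":0,"wx":-8,"wy":0,"wz":0,"fingers":1},{"x":3,"y":0,"z":0,"wx":8,"wy":0,"wz":0,"fingers":1},{"x":3,"y":0,"z":0,"wx":-5,"wy":0,"wz":0,"fingers":1}]'; python3 - <<'E'
from h import *
from cell import ctrl
s=ctrl.sense();show(s);plan(s,(483,206.4,119),19.1)
E
```

```text
time: 13.85
position: [483.5, 206.8, 119.8]
ee_rot: [0.951, 1.353, -0.944]
ft_force: [-0.4, -0.6, 1.6]
finger_gap: 0.095
t 13.85 pos [483.5 206.8 119.8] yaw 20.1 tilt [ 0.004  0.002 -1.   ] F [-0.4 -0.6  1.6] M [ 0.    0.11 -0.04] gap 0.095 q [ 0.19  0.59  1.8   0.    0.75 -0.16]
turn [ 0.96 -0.04 -0.27] | shift after turn [ 0.8 -0.6  0.2] | shift in present axes [ 0.8 -0.6  0.2]
```

```bash
python3 -m inch '[{"x":2,"y":-0.3,"z":0.2,"wx":-1,"wy":0,"wz":-0.2,"fingers":1},{"x":2,"y":0,"z":0,"wx":0,"wy":0,"wz":0,"fingers":1}]'; python3 - <<'E'
from h import *
from cell import ctrl
s=ctrl.sense();show(s);plan(s,(483,206.4,119),19.1)
c=ctrl.camera("wrist");crop(c,240,170,400,290,5,"w13.png")
c=ctrl.camera("scene");crop(c,360,110,500,220,5.5,"s13.png")
E
```

```text
time: 14.05
position: [483.5, 206.8, 118.6]
ee_rot: [0.935, 1.36, -0.932]
ft_force: [-5.2, -1.6, 24.3]
finger_gap: 0.097
t 14.05 pos [483.5 206.8 118.6] yaw 21.1 tilt [ 0.002  0.001 -1.   ] F [-5.2 -1.6 24.3] M [-0.28  0.98 -0.03] gap 0.097 q [ 0.19  0.59  1.79  0.    0.75 -0.18]
turn [ 2.   -0.04 -0.12] | shift after turn [-0.4 -0.6  0.2] | shift in present axes [-0.4 -0.6  0.1]
```

View pics/w13.png

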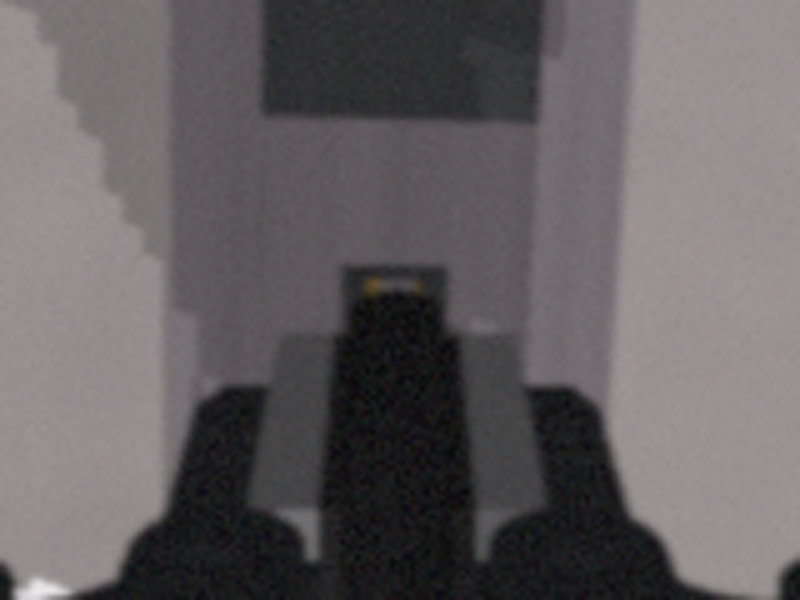

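View pics/s13.png

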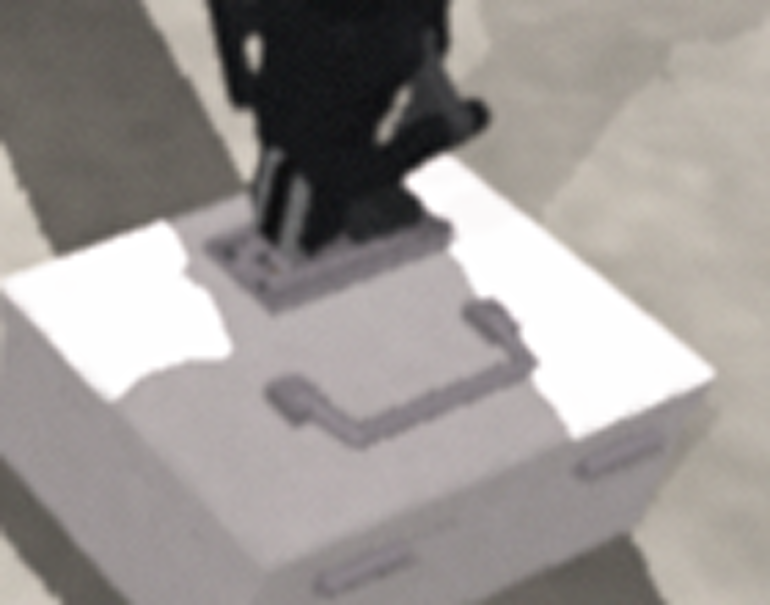

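Home: TCP z 118.6 (118.8 expected), solid 24 N stop, bow unmoved in the pads. Turn clockwise (+wx).

```bash
python3 -m inch '[{"x":0.3,"y":-0.5,"z":0.2,"wx":4,"wy":0,"wz":0,"fingers":1},{"x":0.3,"y":-0.2,"z":0,"wx":8,"wy":0,"wz":0,"fingers":1},{"x":0.3,"y":-0.2,"z":0,"wx":8,"wy":0,"wz":0,"fingers":1},{"x":0.3,"y":-0.2,"z":0,"wx":8,"wy":0,"wz":0,"fingers":1}]'; python3 - <<'E'
from h import *
from cell import ctrl
s=ctrl.sense();show(s);y=yawof(s);a=np.radians(y);z=np.array([np.sin(a),-np.cos(a),0]);plan(s,np.array([482.9,207.6,118.6])+1.2*z,y)
E
```

```text
time: 14.55
position: [482.4, 206.5, 119.3]
ee_rot: [1.316, 1.138, -1.31]
ft_force: [-0.0, 0.1, 1.5]
finger_gap: 0.097
t 14.55 pos [482.4 206.5 119.3] yaw -8.1 tilt [ 0.003  0.002 -1.   ] F [-0.   0.1  1.5] M [-0.01  0.11 -0.01] gap 0.097 q [0.19 0.59 1.8  0.   0.75 0.33]
turn [ 0.   -0.12 -0.16] | shift after turn [0.7 0.3 0.1] | shift in present axes [0.7 0.3 0.1]
```

```bash
python3 -m inch '[{"x":0.6,"y":0,"z":0,"wx":8,"wy":0,"wz":0,"fingers":1},{"x":0.5,"y":-0.2,"z":0,"wx":8,"wy":0,"wz":0,"fingers":1},{"x":0.5,"y":-0.2,"z":0,"wx":8,"wy":0,"wz":0,"fingers":1},{"x":0.5,"y":-0.2,"z":0,"wx":8,"wy":0,"wz":0,"fingers":1}]'; python3 - <<'E'
from h import *
from cell import ctrl
s=ctrl.sense();show(s);y=yawof(s);a=np.radians(y);z=np.array([np.sin(a),-np.cos(a),0]);plan(s,np.array([482.9,207.6,118.6])+1.2*z,y)
c=ctrl.camera("wrist");crop(c,180,130,460,340,2.8,"w14.png")
E
```

```text
time: 14.95
position: [481.8, 206.9, 119.1]
ee_rot: [1.724, 0.773, -1.718]
ft_force: [-1.2, 0.0, 3.9]
finger_gap: 0.098
t 14.95 pos [481.8 206.9 119.1] yaw -41.6 tilt [ 0.003  0.001 -1.   ] F [-1.2  0.   3.9] M [-0.03  0.21  0.07] gap 0.098 q [0.19 0.59 1.8  0.   0.75 0.92]
turn [ 0.   -0.17 -0.08] | shift after turn [ 0.5  0.3 -0. ] | shift in present axes [ 0.5  0.3 -0. ]
```

View pics/w14.png

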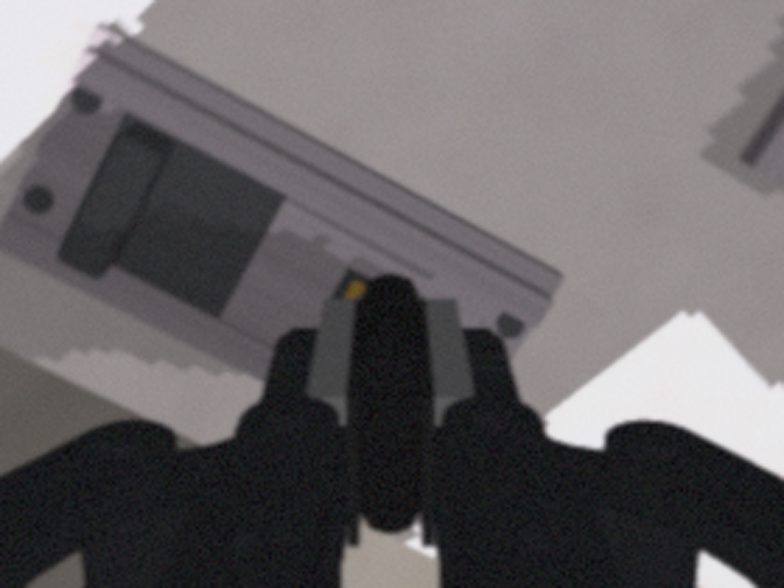

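The bow still stands square in the pads, so the key turns with the tool. On to the stop.

```bash
python3 -m inch '[{"x":0.5,"y":0,"z":0,"wx":8,"wy":0,"wz":0,"fingers":1},{"x":0.5,"y":-0.2,"z":0,"wx":8,"wy":0,"wz":0,"fingers":1},{"x":0.5,"y":-0.2,"z":0,"wx":8,"wy":0,"wz":0,"fingers":1},{"x":0.4,"y":0,"z":0,"wx":6,"wy":0,"wz":0,"fingers":1}]'; python3 - <<'E'
from h import *
from cell import ctrl
s=ctrl.sense();show(s);y=yawof(s);a=np.radians(y);z=np.array([np.sin(a),-np.cos(a),0]);plan(s,np.array([482.9,207.6,118.6])+1.2*z,y)
E
```

```text
time: 15.4
position: [481.5, 207.4, 119.1]
ee_rot: [2.06, 0.317, -2.053]
ft_force: [-1.5, 0.4, 3.6]
finger_gap: 0.101
t 15.40 pos [481.5 207.4 119.1] yaw -72.5 tilt [ 0.003  0.001 -1.   ] F [-1.5  0.4  3.6] M [0.08 0.25 0.08] gap 0.101 q [0.19 0.59 1.8  0.   0.75 1.46]
turn [-0.  -0.2  0. ] | shift after turn [ 0.5  0.2 -0.2] | shift in present axes [ 0.5  0.2 -0.2]
```

```bash
python3 -m inch '[{"x":0.5,"y":0,"z":0,"wx":4,"wy":0,"wz":0,"fingers":1},{"x":0.5,"y":0,"z":0,"wx":3,"wy":0,"wz":0,"fingers":1}]';python3 -m inch '[{"x":0.5,"y":0,"z":0,"wx":3,"wy":0,"wz":0,"fingers":1}]'; python3 - <<'E'
from h import *
from cell import ctrl
s=ctrl.sense();show(s)
E
```

```text
time: 15.6
position: [481.4, 207.6, 119.1]
ee_rot: [2.13, 0.196, -2.122]
ft_force: [-1.9, 0.3, 5.0]
finger_gap: 0.094
time: 15.7
position: [481.4, 207.6, 119.1]
ee_rot: [2.157, 0.143, -2.149]
ft_force: [-1.3, 0.1, 4.3]
finger_gap: 0.092
t 15.70 pos [481.4 207.6 119.1] yaw -82.4 tilt [ 0.004  0.001 -1.   ] F [-1.3  0.1  4.3] M [0.12 0.22 0.53] gap 0.092 q [ 0.19  0.59  1.8  -0.    0.75  1.63]
```

The moment jumped to 0.53 N m at yaw −82.4°: that is the stop. One firm hold row, then check.

```bash
python3 -m inch '[{"x":0.5,"y":0,"z":0,"wx":2.5,"wy":0,"wz":0,"fingers":1}]'; python3 - <<'E'
from h import *
from cell import ctrl
for i in range(3):
  c=ctrl.camera("wrist");show(ctrl.sense())
crop(c,180,130,460,340,2.8,"w15.png")
c=ctrl.camera("scene");cv2.imwrite("pics/s15.png",c["color"][:,:,::-1]);show(ctrl.sense())
E
```

```text
time: 15.8
position: [481.4, 207.7, 119.1]
ee_rot: [2.178, 0.1, -2.17]
ft_force: [-1.4, 1.5, 4.8]
finger_gap: 0.094
t 15.85 pos [481.4 207.7 119.1] yaw -84.8 tilt [ 0.004 -0.    -1.   ] F [-2.3 -0.1  4.9] M [-0.01  0.3   0.61] gap 0.094 q [ 0.19  0.59  1.8  -0.    0.75  1.68]
t 15.90 pos [481.4 207.7 119.1] yaw -84.7 tilt [ 0.004  0.    -1.   ] F [-1.3 -0.3  4.9] M [0.03 0.25 0.64] gap 0.099 q [ 0.19  0.59  1.8  -0.    0.75  1.67]
t 15.95 pos [481.4 207.7 119.1] yaw -84.7 tilt [ 0.004  0.    -1.   ] F [-0.8 -0.1  6.1] M [0.02 0.33 0.6 ] gap 0.096 q [ 0.19  0.59  1.8  -0.    0.75  1.67]
t 16.00 pos [481.4 207.7 119.1] yaw -84.6 tilt [ 0.004  0.    -1.   ] F [-0.9  0.7  5.4] M [0.   0.26 0.61] gap 0.096 q [ 0.19  0.59  1.8  -0.    0.75  1.67]
```

View pics/w15.png

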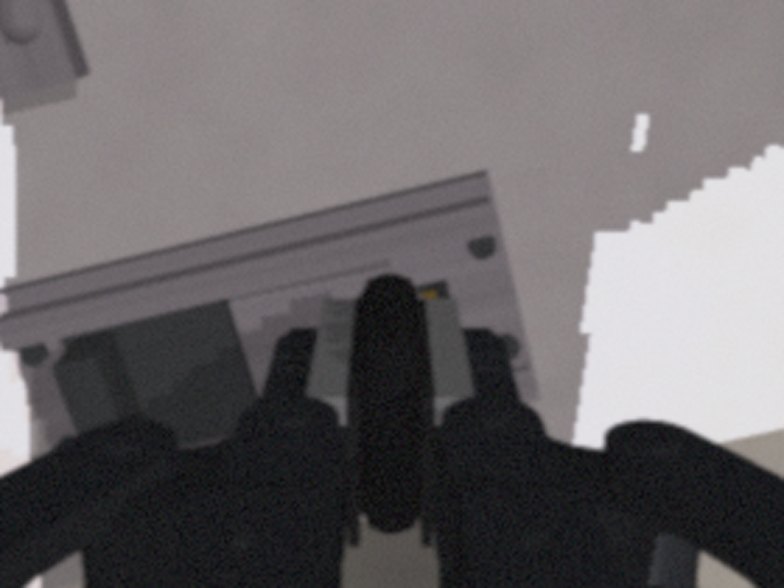

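View pics/s15.png

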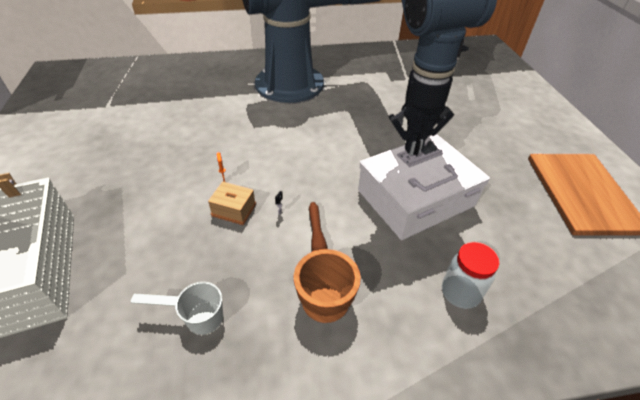

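The moment holds steady at 0.6 N m, well above the 0.1 N m spring. The bow is still gripped squarely, and the mortar, pestle, jar and cup are where they were. Handing in.

```bash
python3 - <<'E'
from h import *
from cell import ctrl
print(ctrl.job_done());show(ctrl.sense())
E
```

```text
the job is handed in; nothing more can be done
None
the job is handed in; nothing more can be done
```

The lock is turned to its stop and the gripper is still holding the key there, ready for you to lift the lid. I slid the dust cover open to its end, took the larger black key from the rest, rocked it home, and turned it clockwise. It took about 16 s.

- **Key home:** the tool stopped at 118.6 mm, against 118.8 expected, with a solid 24 N push. The bow had not moved in the grip.
- **Turn held:** the tool turned about 103°, more than the 96° the stop and play allow. I put the extra down to flex or a slight slip in the grip. The moment stayed at 0.6 N m over the last readings, well above the 0.1 N m spring, so the key is against the stop.
- **Disagreements:** the wrist camera was off by about 1.5 mm, which I corrected by lining the bit up with the hole before inserting. The gripper's opening reads slightly low, 8.2 mm on the 9 mm bow.
- **Other things:** the mortar, pestle, jar and cup stand where they were, as do the two other keys.

The highest force I read was about 43 N, through the fingertips when the cover reached its end.

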